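Blow-dry a rinsed specimen jar

ROBOT

A 6-joint arm with a two-finger parallel gripper is mounted at the origin on the work surface. World frame = base frame: x ahead of the robot, y to its left, z up, the work surface at z = 0. Lengths are in m, angles in rad, forces in N, time in s.
With the tool pointing down it reaches from about 0.35 to 0.775 m from the base axis. Payload 7.3 kg.
Tool frame: the origin (TCP) lies on the centre line of the jaws, within the pads' length; the fingertips stand 14 mm ahead of it and the grasp point (between the pads) lies 5 mm behind it; z points along the fingers, y is the direction in which the jaws open and shut (so a half turn about z gives the same grasp; the last joint's range is limited). The gripper opens to 92 mm and grips with 3 to 60 N. Pads are 19 mm wide; open, the fingers measure 130 mm over their backs; the gripper's body (75 mm by 190 mm) begins 47 mm behind the grasp point.
Start: joints at [0.978, 0.342, 1.524, -0, 1.275, -0.146], TCP at [0.227, 0.473, 0.241] pointing down, gripper open.
Joint ranges: [-2.53, 2.53], [-0.77, 2.02], [0.04, 2.7], [-1, 4.14], [0.28, 2.66], [-3.11, 3.11]. Speed limits (rad/s): [2.57, 2.57, 3.14, 3.14, 3.14, 3.14].

INTERFACE

Orientations are given as [roll, pitch, yaw] about the fixed x, y, z axes, in that order (R = Rz(yaw) Ry(pitch) Rx(roll)).
In Python, from cell import telemetry, cams, robot gives the robot as it stands.
- The arm moves only by the tool servo_tool, never from a script. Its argument "targets" is text: rows parted by semicolons, each of 4 numbers parted by spaces: the shift along the tool's x, y, z in mm, then the turn about the tool's z in rad. In form: x y z yaw; .... A call has 1 to 20 rows; each row shifts and turns the pose as measured when the row begins, along the tool's axes as they then stand; what a row does not reach is not made up. A row lasts 1/8 s, in which the tool goes at most 62.5 mm and 10.7 degrees, less where a joint would pass 70% of its speed; a pose out of reach is approached as far as the arm can. A call with a gripper value outside its range is refused whole. "hand" is the opening, from 0 (shut) to 1 (fully open), set as the call begins (left out, the last holds). The fingers move at their own pace and stop on an object; "squeeze" is the grip in N (left out, the last holds). Time passes only in rows, so rows that do not move let the fingers close. It gives the time, the measured TCP pose, the force and the opening at its end, in the units of the state.
- telemetry.observe(): the state, without advancing time (a new reading comes with each control period).
- cams.read_camera(name): name is "scene" or "top" or "wrist"; returns a dict with "color" (480x640x3 uint8, red, green, blue), "K" (3x3 intrinsics, pixels), "R" (3x3) and "t" (3): a world point X has camera coordinates R X + t. Camera axes: x right, y down, z forward; pixel columns grow to the right and rows downward; lengths in m; the calibration is good to about 2 mm. The wrist camera is an equidistant fisheye: a pixel r from the principal point sees the ray r / f radians off the axis. A picture is of the moment at which its call begins. There is no depth.
- robot.hand_in(): hands the job in, once; it reports no verdict.
Trained networks look in a picture, given as the dict that the camera call returned (one of the last four; its "shot" number tells which), for a name from the list of things; names that differ only in an ending like _2 or _b are one class to them, and where a whole thing is asked for, a point or a joint stands for the part that bears it (a point fixed in the world has none). Each returns a list of dicts, best first, with "score" (0 to 1); they miss things now and then, are a little off and sometimes report something else, mostly with a low value. They report only what shows in the picture. A call takes as long as a camera call. They do not tell look-alikes from the thing itself.
- cams.cut_out(picture, query): "region" (480x640 bool, what is visible of it) and "extent" ([centre column, centre row, width, height] in pixels, round what is visible of it).
The state is a dict: "time": time; "qpos": joint angles; "qvel": joint speeds; "joint_efforts": joint torques, N m; "tool_pos": TCP position; "tool_rot": TCP orientation; "contact_force": force on the tool from outside, world axes, zero at the start; "torque": the same for the moment, N m; "opening": finger opening in m.
Only numpy, scipy, OpenCV 4.12 (cv2) and the standard library are available. Lean on these libraries where they do the work, as an engineer would, in place of code of your own. Each camera call takes 0.05 s, during which the arm holds its last target.

TASK

Take the rinsed specimen jar out of the wire draining cradle and lower it upside down over the dryer's drying peg until its rim rests on the deck, only then letting go of it. Then press the dryer's spring plunger about halfway down, so that its top is level with the gauge post beside it, and keep it there: you finish while still holding the plunger at that level, to keep the gentle air flowing. Leave the tube rack, the pocket scale and the glass dish where they are.

Things in the scene. Friction and masses are not known exactly. Their poses are not given: they have to be found in the camera images.
- jar: White rigid plastic specimen jar, a plain straight cylinder 50 mm in outer diameter and 105 mm long, wall 3 mm (inner diameter 44 mm), closed bottom 4 mm thick, about 90 g (63 to 126 g). Origin at the centre of the outside of its closed bottom; its z axis runs along the jar towards the open mouth. At the start it lies on the cradle, mouth end low: its axis is 35 degrees below level, mouth pointing roughly away from the robot.
- jar_rim (a point): Centre of the jar's open mouth, in the plane of the rim, 105 mm from the bottom along the jar's axis.
- cradle: Fixed wire draining cradle: grey base plate 150 x 80 x 10 mm with two 8 mm steel wires, 29 mm apart, that slope down at 35 degrees towards its +x and turn up 13 mm at the low end as a stop for the jar's rim. The jar's sides stand free of the wires, so fingers can straddle it anywhere along its length. Origin at the centre of the base's underside on the bench; z up. The middle of the lying jar is 72 mm above the bench.
- dryer: Fixed bench air dryer: white slab 130 (x) x 260 (y) x 30 mm high whose flat top is the deck. Origin at the centre of its underside on the bench; z up. The drying peg stands 75 mm towards +y of the origin, the spring plunger 65 mm towards -y, the gauge post 110 mm towards -y, all on the slab's middle line. A short brass air stub sticks out 20 mm on its +x side.
- peg_foot (a point): Centre of the drying peg's foot on the deck (30 mm above the bench). The peg is an upright aluminium post 30 mm in diameter and 75 mm tall, tapering to 12 mm over its top 20 mm. The inverted jar goes over it with 7 mm to spare all round and its rim rests on the deck around it; the peg does not reach the jar's bottom. A flat dark disc 68 mm wide lies around it.
- peg_tip (a point): Top of the drying peg, 75 mm above the deck.
- plunger (a joint): Travel of the dryer's spring plunger in m: 0 fully up, 0.020 fully down, 0.010 halfway. It springs back up when let go. It needs about 3 N to start moving and 0.6 N more per mm: about 9 N halfway, 15 N fully down.
- plunger_top (a point): Centre of the top of the plunger's flat aluminium cap, a disc 42 mm in diameter and 13 mm thick on an 18 mm stem in a black collar; it moves with the plunger, straight down. Fully up it is 82 mm above the bench, halfway 72 mm.
- gauge_top (a point): Top of the gauge post, a fixed aluminium pin 10 mm in diameter standing 45 mm from the plunger's axis, its top 72 mm above the bench: level with the plunger's top when that is halfway down.
- rack: Bystander: teal tube rack with small tubes, 85 x 200 x 64 mm, loose. Origin at the centre of its underside.
- scale: Bystander: black pocket scale, 75 x 125 x 23 mm, loose. Origin at the centre of its underside.
- dish: Bystander: lidded round glass dish, 90 mm in diameter, 16 mm high, loose. Origin at the centre of its underside.
Things that resemble listed ones, but are neither listed nor needed, are in the scene too. Of the things like the jar, leave any that is blue; of the rest the larger one is meant.

How it is judged:
On the way, in this order (a step that is already met when the one before it is completed fails the run):
1. the jar, still held, is upside down over the peg with its rim within 12 mm of the deck (horizontal distance between jar_rim and peg_foot below 0.014 m and z of jar_rim in the frame of dryer below 0.042 m and z of jar in the frame of dryer above 0.125 m and contact force between jar and the fingers above 0.5 N), for 0.05 s.
2. the jar stands upside down over the peg with its rim on the deck, let go, the plunger still up (horizontal distance between jar_rim and peg_foot below 0.014 m and z of jar_rim in the frame of dryer between 0.025 and 0.035 m and z of jar in the frame of dryer above 0.125 m and contact force between jar and the arm below 0.3 N and contact force between jar and the fingers below 0.3 N and linear speed of jar below 0.03 m/s and value of joint plunger below 0.003 m), for 0.2 s.
3. the robot holds the plunger about halfway down, 6 to 14 mm (value of joint plunger between 0.006 and 0.014 m and (contact force between plunger and the arm above 2 N or contact force between plunger and the fingers above 2 N)), for 0.3 s.
At the end, for the whole second after the job is handed in: The jar stands released and at rest, upside down over the peg: rim on the deck within 5 mm, mouth within 14 mm of the peg axis. The robot still holds the plunger 6 to 14 mm down (halfway is 10) with over 2 N. Rack, scale and dish moved at most 20 mm (all of step 3 and horizontal distance between jar_rim and peg_foot below 0.014 m and z of jar_rim in the frame of dryer between 0.025 and 0.035 m and z of jar in the frame of dryer above 0.125 m and contact force between jar and the arm below 0.3 N and contact force between jar and the fingers below 0.3 N and linear speed of jar below 0.03 m/s); the arm keeps its last pose, push and grip.
It fails at once if the tube rack, scale or dish is moved more than 20 mm (distance of any of rack, scale, dish from where it was at the start of the episode above 0.02 m).
It also fails if it takes over 53 s, if anything falls off the work surface, if the arm or the gripper's body presses on something with over 40 N, if the wrist force passes 120 N, or if a joint passes its speed limit or range.

## Working session

There is one attempt and no reset: what is moved stays moved. The work goes in short steps, Python scripts to look and compute and a tool call to move; the robot and the scene stay as the last step left them, time stands still between calls to the robot, and variables do not carry over. Pictures are saved under pics/ and viewed, and the job is handed in when it is done.

Besides the shell and the picture viewer there is one more tool, called as name(argument=value, ...) on one line, values as JSON. servo_tool: Moves the arm, as the interface text tells. Its arguments: {"type":"object","properties":{"targets":{"type":"string"},"hand":{"type":"number"},"squeeze":{"type":"number"}},"required":["targets"]}

```bash
ls; mkdir -p pics
python3 - <<'E'
from cell import telemetry, cams, robot
import cv2
s=telemetry.observe(); print({k:(v if not hasattr(v,'__len__') else [round(float(x),3) for x in v]) for k,v in s.items()})
for n in ["scene","top","wrist"]:
    p=cams.read_camera(n); cv2.imwrite(f"pics/{n}0.png",p["color"][:,:,::-1])
    print(n,p["K"],p["R"],p["t"],p["shot"])
    if n!="wrist":
      for q in ["jar","cradle","dryer","plunger","peg_tip","rack","scale","dish"]:
        try:
            for r in cams.cut_out(p,q)[:4]: print(q,round(r["score"],2),[round(float(x),1) for x in r["extent"]])
        except Exception as e: print(q,e)
E
```

```text
pics
{'time': 0.0, 'qpos': [0.978, 0.343, 1.525, 0.0, 1.275, -0.146], 'qvel': [-0.001, 0.001, 0.002, -0.001, 0.0, -0.0], 'joint_efforts': [0.001, -43.123, -24.423, 0.072, 0.056, -0.0], 'tool_pos': [0.227, 0.473, 0.24], 'tool_rot': [-3.14, -0.0, 2.695], 'contact_force': [0.199, 0.185, 0.088], 'torque': [-0.025, -0.056, -0.075], 'opening': 0.09161993660456672}
scene [[605.73237094   0.         326.48101541]
 [  0.         605.73237094 241.53623612]
 [  0.           0.           1.        ]] [[ 0.35829198  0.93357691  0.00781081]
 [ 0.77643843 -0.29331812 -0.55777042]
 [-0.51843054  0.20590929 -0.82995852]] [-0.21388968 -0.38745444  1.89637747] 1
jar 0.94 [259.6, 256.7, 38.1, 40.2]
jar 0.73 [255.4, 210.9, 38.5, 31.1]
jar 0.55 [198.8, 271.6, 32.8, 33.4]
cradle 0.62 [260.0, 273.9, 65.4, 45.9]
cradle 0.22 [374.6, 322.9, 91.9, 70.7]
dryer 0.81 [376.4, 238.3, 102.7, 86.7]
dryer 0.18 [142.0, 249.7, 49.4, 27.2]
plunger 0.45 [362.4, 240.0, 17.5, 8.6]
plunger 0.4 [375.8, 324.4, 91.6, 68.4]
peg_tip 0.69 [362.3, 239.1, 16.6, 13.9]
peg_tip 0.62 [258.9, 253.8, 40.4, 41.0]
peg_tip 0.58 [375.7, 238.7,
[... 341 characters left out ...]
 0.85 [395.2, 258.5, 36.6, 50.6]
jar 0.81 [455.6, 272.9, 32.5, 31.0]
jar 0.66 [374.7, 335.9, 51.2, 28.5]
cradle 0.9 [392.4, 260.6, 60.3, 65.3]
dryer 0.77 [254.6, 252.8, 119.6, 92.7]
plunger 0.71 [276.7, 240.1, 23.8, 18.1]
peg_tip 0.94 [251.3, 253.0, 126.4, 95.4]
rack 0.6 [299.0, 155.6, 94.2, 45.1]
scale 0.85 [504.7, 330.2, 59.8, 42.9]
dish 0.55 [125.6, 322.4, 37.7, 36.3]
wrist [[371.64829954   0.         322.97030596]
 [  0.         371.64829954 235.24522356]
 [  0.           0.           1.        ]] [[ 4.32738975e-01  9.01519113e-01 -5.18818926e-04]
 [ 8.63304030e-01 -4.14229402e-01  2.88305660e-01]
 [ 2.59698153e-01 -1.25208994e-01 -9.57538290e-01]] [-0.5249422  -0.03528324  0.39061624] 3
```

View pics/scene0.png

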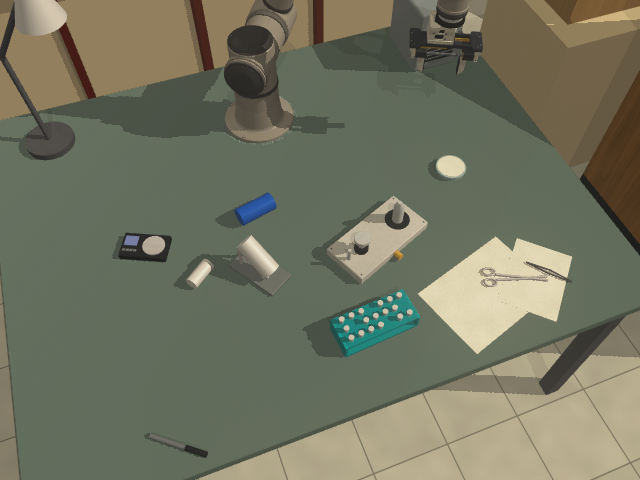

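View pics/top0.png

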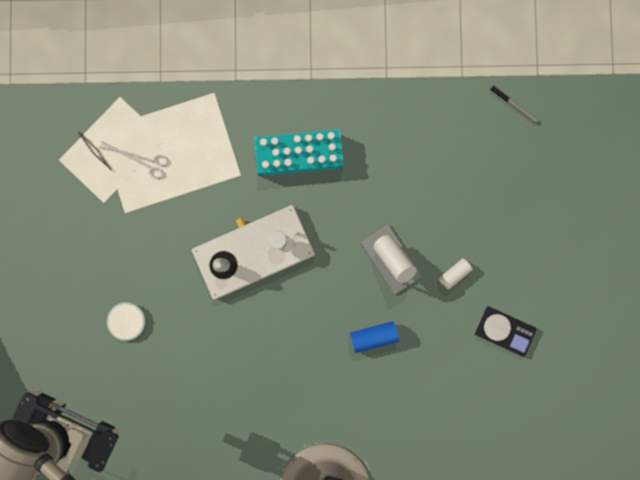

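View pics/wrist0.png

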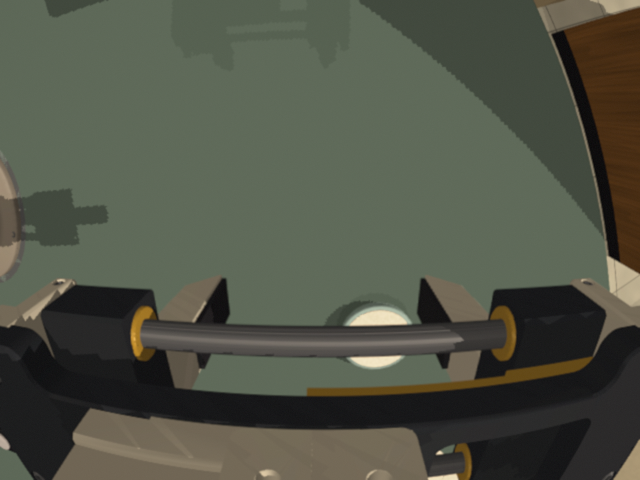

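Three jar-like things are in the top view. One is white on the cradle at (395,258), one is blue at (375,336), and a small white one is at (456,273). The cradle jar fits: it isn't blue and it's the larger of the two white ones. The next crops should confirm this.

Run:
```python
import cv2,numpy as np
t=cv2.imread("pics/top0.png"); s=cv2.imread("pics/scene0.png")
def crop(im,x0,y0,x1,y1,k,n):
    c=cv2.resize(im[y0:y1,x0:x1],None,fx=k,fy=k,interpolation=cv2.INTER_CUBIC)
    for x in range((x0+9)//10*10,x1,10):
        cv2.line(c,((x-x0)*k,0),((x-x0)*k,8 if x%50 else 16),(0,0,255),1)
        if x%20==0: cv2.putText(c,str(x),((x-x0)*k,26),0,.4,(0,0,255))
    for y in range((y0+9)//10*10,y1,10):
        cv2.line(c,(0,(y-y0)*k),(8,(y-y0)*k),(0,0,255),1)
        if y%20==0: cv2.putText(c,str(y),(10,(y-y0)*k+4),0,.4,(0,0,255))
    cv2.imwrite(n,c)
crop(t,180,195,320,305,5,"pics/t_dry.png")
crop(t,345,215,480,325,5,"pics/t_jar.png")
crop(s,320,185,440,290,5,"pics/s_dry.png")
crop(s,180,190,310,300,5,"pics/s_jar.png")
```

```text
(no output)
```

View pics/t_dry.png

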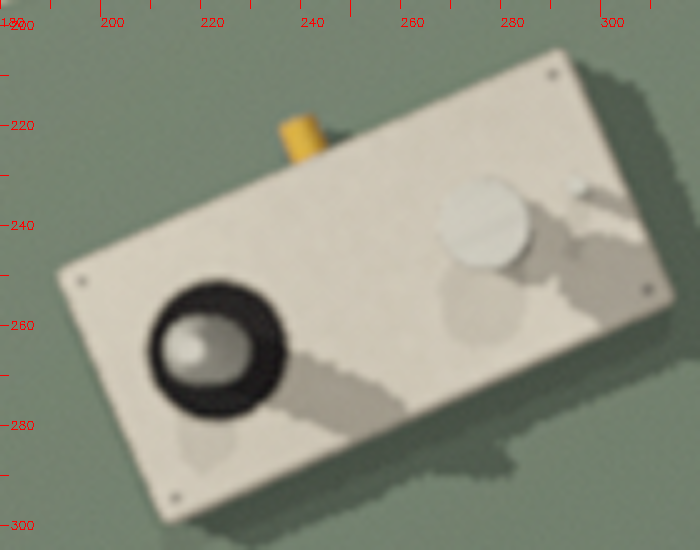

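View pics/t_jar.png

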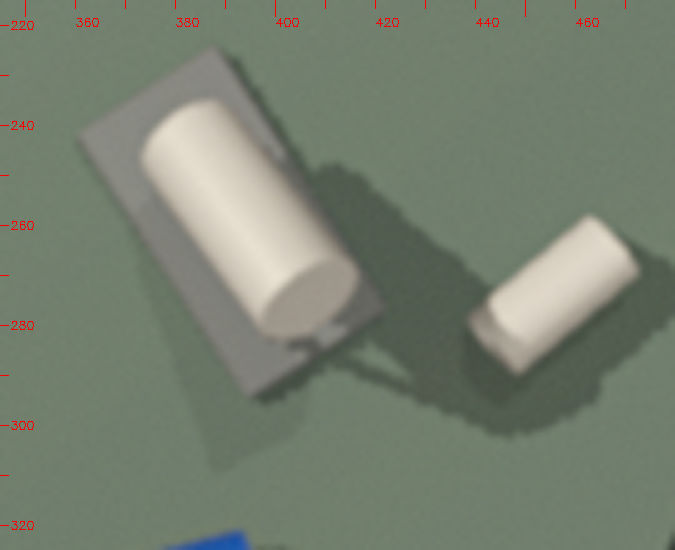

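View pics/s_dry.png

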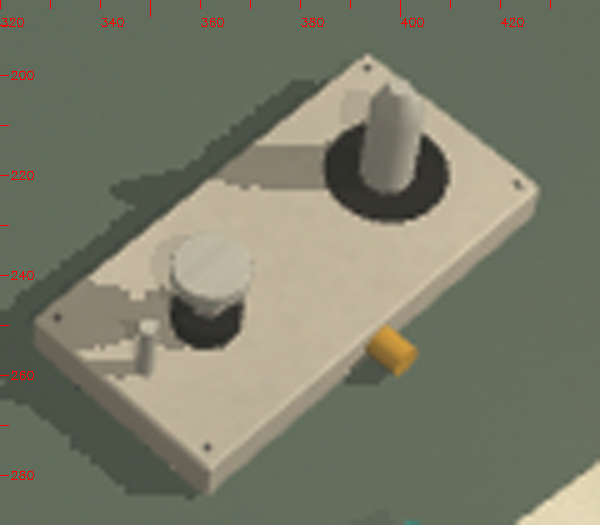

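View pics/s_jar.png

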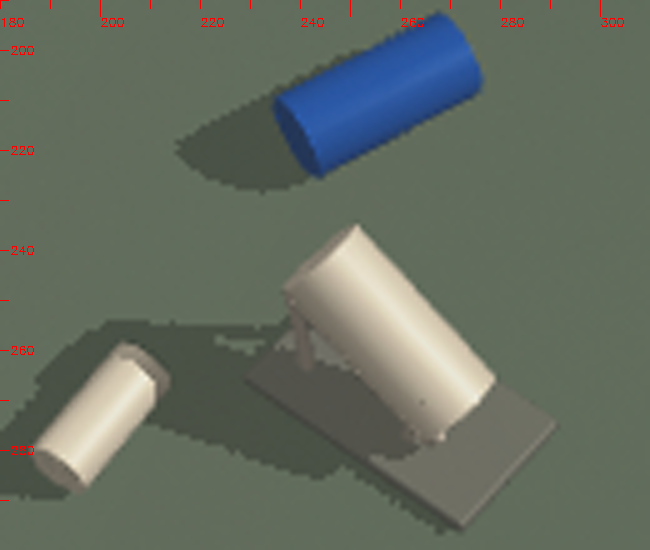

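The crops confirm it. The jar on the grey cradle is the larger white one, with its closed end at top (406,274) and its mouth towards top (383,240). The small white jar at (456,273) and the blue one are decoys. Next I fit the poses.

```bash
cat > h.py <<'E'
import numpy as np,cv2
from scipy.optimize import least_squares,minimize
def proj(p,X):
    c=np.atleast_2d(X)@np.array(p["R"]).T+np.array(p["t"]); c=c@np.array(p["K"]).T; return c[:,:2]/c[:,2:]
def ray(p,uv,z):
    R=np.array(p["R"]);C=-R.T@np.array(p["t"]);d=R.T@np.linalg.solve(np.array(p["K"]),[uv[0],uv[1],1]);return C+d*(z-C[2])/d[2]
def place(P,L):  # P x,y,yaw
    c,s=np.cos(P[2]),np.sin(P[2]);L=np.atleast_2d(L);return np.c_[P[0]+c*L[:,0]-s*L[:,1],P[1]+s*L[:,0]+c*L[:,1],L[:,2]]
def jarpts(P,tilt=np.radians(35),zm=.072,r=.025,L=.105,n=48):
    a=np.array([np.cos(tilt)*np.cos(P[2]),np.cos(tilt)*np.sin(P[2]),-np.sin(tilt)])
    u=np.array([-np.sin(P[2]),np.cos(P[2]),0]);v=np.cross(a,u);m=np.array([P[0],P[1],zm])
    th=np.linspace(0,2*np.pi,n);ring=r*(np.outer(np.cos(th),u)+np.outer(np.sin(th),v))
    return np.r_[m-a*L/2+ring,m+a*L/2+ring],m,a
E
python3 - <<'E'
from h import *
from cell import cams
pt=cams.read_camera("top");ps=cams.read_camera("scene")
T=np.array([[62,270],[558,48],[672,298],[168,523]])/5+[180,195]-.4
S=np.array([[368,55],[538,190],[208,470],[37,322]])/5+[320,185]-.4
# dryer frame: top: 0=(+x,+y),1=(+x,-y),2=(-x,-y),3=(-x,+y)
L=np.array([[.065,.13,.03],[.065,-.13,.03],[-.065,-.13,.03],[-.065,.13,.03]])
# scene order: far-left(-x,+y), (+x,+y), (+x,-y), (-x,-y)
Ls=L[[3,0,1,2]]
for nm,w in (("both",(1,1)),("top",(1,0)),("scene",(0,1))):
    f=lambda P:np.r_[w[0]*(proj(pt,place(P,L))-T).ravel(),w[1]*(proj(ps,place(P,Ls))-S).ravel()]
    r=least_squares(f,[.6,.1,.4]);print(nm,r.x,np.abs(r.fun).max())
    if nm=="both":D=r.x
K=dict(peg_foot=[0,.075,.03],peg_tip=[0,.075,.105],plunger=[0,-.065,.082],gauge=[0,-.11,.072])
for k,v in K.items():
    X=place(D,v);print(k,X.round(4),proj(pt,X).round(1),proj(ps,X).round(1))
# jar
masks=[]
for p,near in((pt,(395,258)),(ps,(258,257))):
    best=[r for r in cams.cut_out(p,"jar") if np.hypot(r["extent"][0]-near[0],r["extent"][1]-near[1])<12][0]
    m=best["region"].astype(np.uint8);masks.append(m);print("mask",m.sum(),best["extent"])
def iou(P,idx=(0,1)):
    t=0
    for i in idx:
        p=(pt,ps)[i]
        k=8;h=cv2.convexHull(((proj(p,jarpts(P)[0])+.5)*256).astype(np.int32))
        im=np.zeros((480*4,640*4),np.uint8);cv2.fillConvexPoly(im,h*4,1,shift=8)
        a=cv2.resize(im.astype(np.float32),(640,480),interpolation=cv2.INTER_AREA);m=masks[i]
        t+=np.minimum(a,m).sum()/np.maximum(a,m).sum()
    return -t/len(idx)
for idx in((0,1),(0,),(1,)):
    bst=min((minimize(iou,[x0,y0,yw],args=(idx,),method="Nelder-Mead",options=dict(initial_simplex=[[x0,y0,yw],[x0+.02,y0,yw],[x0,y0+.02,yw],[x0,y0,yw+.2]])) for x0,y0,yw in [(.58,-.16,.5),(.58,-.16,.6)]),key=lambda r:r.fun)
    print(idx,bst.x.round(4),bst.fun)
    if len(idx)==2:
        J=bst.x;_,m,a=jarpts(J);print("bottom",m-a*.0525,"mouth",m+a*.0525)
        print(proj(pt,[m-a*.0525]),proj(ps,[m-a*.0525]))
for p,n in((pt,"t"),(ps,"s")):
    c=p["color"][:,:,::-1].copy();c=cv2.resize(c,None,fx=3,fy=3,interpolation=cv2.INTER_CUBIC)
    def pl(X,col):
        q=((proj(p,X)+.5)*3-.5).astype(int);cv2.polylines(c,[q.reshape(-1,1,2)],True,col,1)
    pl(place(D,L),(0,0,255));q=jarpts(J)[0];pl(q[:48],(0,0,255));pl(q[48:],(255,0,0))
    th=np.linspace(0,6.28,40);ci=np.c_[np.cos(th),np.sin(th)]
    for yy,z,r in((.075,.03,.034),(.075,.03,.015),(.075,.105,.006),(-.065,.082,.021),(-.11,.072,.005)):
        pl(place(D,np.c_[ci*r+[0,yy],0*th+z]),(0,200,0))
    b=c[195*3:305*3,180*3:430*3]if n=="t" else c[185*3:305*3,190*3:440*3];cv2.imwrite(f"pics/ov_{n}.png",b)
E
```

```text
both [0.55771981 0.1605676  0.4029911 ] 1.6948316696775976
top [0.5564678  0.16011622 0.40458297] 1.5042789221880355
scene [0.55982247 0.16087975 0.39994819] 1.1996233022649108
peg_foot [[0.5283 0.2296 0.03  ]] [[223. 264.]] [[396.4 219. ]]
peg_tip [[0.5283 0.2296 0.105 ]] [[217.5 263.8]] [[399.4 202.1]]
plunger [[0.5832 0.1008 0.082 ]] [[276.2 238.6]] [[361.6 237.7]]
gauge [[0.6009 0.0594 0.072 ]] [[294.7 230.7]] [[349.1 250. ]]
mask 1023 [395.4, 257.9, 41.9, 49.6]
mask 829 [259.1, 256.4, 38.8, 40.6]
(0, 1) [ 0.5354 -0.1637  0.5652] -0.928633451461792
bottom [ 0.49903383 -0.18673348  0.10211276] mouth [ 0.57167046 -0.14067041  0.04188724]
[[406.13429152 274.1564891 ]] [[243.0393881  240.66888581]]
(0,) [ 0.5368 -0.1629  0.5725] -0.9269362092018127
(1,) [ 0.5348 -0.1636  0.5519] -0.9359092712402344
```

View pics/ov_t.png

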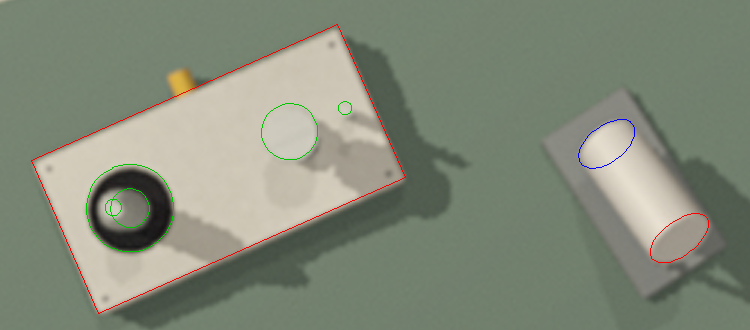

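View pics/ov_s.png

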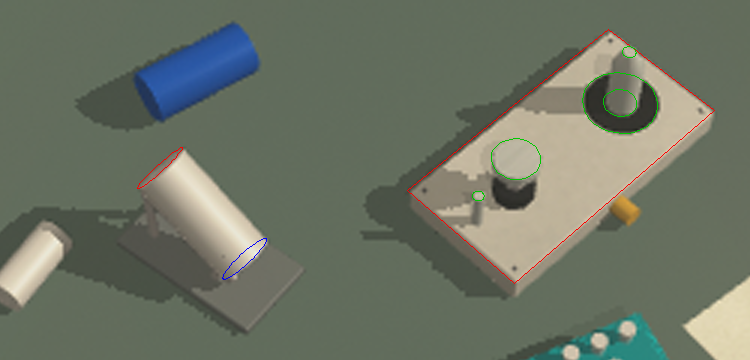

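servo_tool(targets="0 0 0 0.178;0 0 0 0.178;0 0 0 0.178;0 0 0 0.178;0 0 0 0.178;0 0 0 0.178;0 0 0 0.178;0 0 0 0.178;0 0 0 0.178;0 0 0 0.178;0 0 0 0.178;0 0 0 0.178", hand=1, squeeze=8)

```text
time: 2.65
tool_pos: [0.2268, 0.4735, 0.2407]
tool_rot: [-3.142, 0.0, 0.488]
contact_force: [0.2, -0.2, -0.4]
opening: 0.0919
```

servo_tool(targets="0 0 0 -0.077;-9.5 58 0 0;-9.5 58 0 0;-9.5 58 0 0;-9.5 58 0 0;-9.5 58 0 0;-9.5 58 0 0;-9.5 58 0 0;-9.5 58 0 0;-9.5 58 0 0;-9.5 58 0 0;-9.5 58 0 0;-9.5 50 0 0;0 0 0 0")

```text
time: 4.4
tool_pos: [0.5091, -0.1885, 0.2418]
tool_rot: [3.138, -0.009, 0.568]
contact_force: [0.4, 1.0, -0.1]
opening: 0.0918
```

Run:
```python
from h import *
from cell import cams,telemetry
p=cams.read_camera("wrist")
print(telemetry.observe()["tool_pos"],telemetry.observe()["tool_rot"])
def pw(X):
    c=np.atleast_2d(X)@np.array(p["R"]).T+np.array(p["t"]);r=np.hypot(c[:,0],c[:,1]);th=np.arctan2(r,c[:,2]);K=np.array(p["K"])
    return np.c_[K[0,2]+K[0,0]*th*c[:,0]/r,K[1,2]+K[1,1]*th*c[:,1]/r]
c=p["color"][:,:,::-1].copy()
q=jarpts([.5354,-.1637,.5652])[0]
for a,col in((q[:48],(0,0,255)),(q[48:],(255,0,0))): cv2.polylines(c,[pw(a).astype(int).reshape(-1,1,2)],True,col,1)
cv2.imwrite("pics/w1.png",c)
```

```text
[ 0.50852068 -0.18676055  0.24187986] [ 3.1390865  -0.00856725  0.56877554]
```

View pics/w1.png

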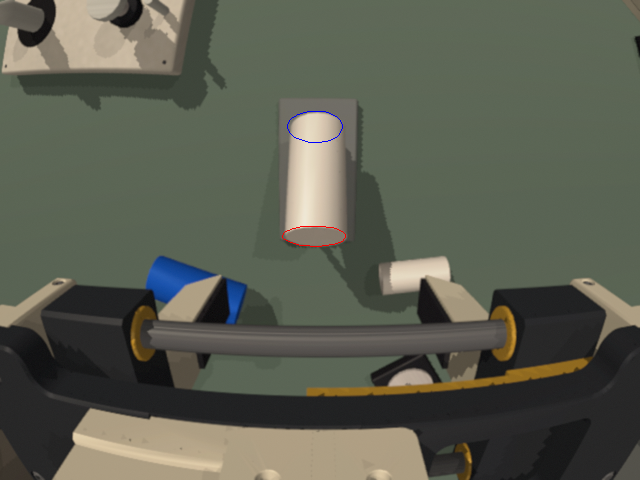

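servo_tool(targets="0 -2.5 40 0;0 -2.5 50 0;0 0 30 0;0 0 20 0;0 0 10 0;0 0 0 0")

```text
time: 5.2
tool_pos: [0.5063, -0.175, 0.0903]
tool_rot: [3.138, -0.011, 0.575]
contact_force: [0.2, 0.1, -0.4]
opening: 0.092
```

servo_tool(targets="-3.5 5.5 0 0;0 0 0 0")

```text
time: 5.45
tool_pos: [0.5074, -0.182, 0.0922]
tool_rot: [3.135, -0.012, 0.576]
contact_force: [1.3, 0.1, -0.8]
opening: 0.0918
```

Run:
```python
from h import *
from cell import cams
p=cams.read_camera("wrist");s=cams.read_camera("scene")
cv2.imwrite("pics/w2.png",np.hstack([cv2.resize(p["color"],(400,300)),cv2.resize(s["color"][180:330,160:360],(400,300))])[:,:,::-1])
```

```text
(no output)
```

View pics/w2.png

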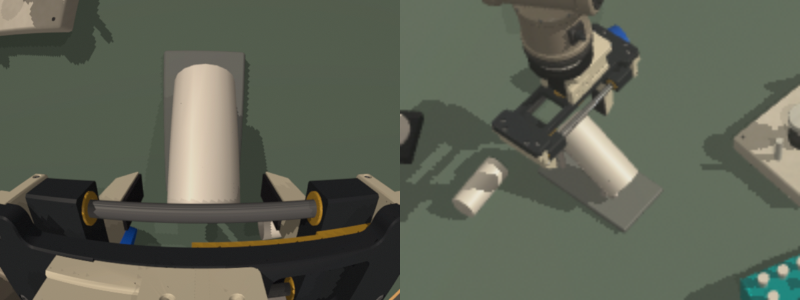

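The jar sits centred between the fingers. In the left picture its axis is near column 203 and the pads are at about 125 and 280. I'll close gently.

servo_tool(targets="0 0 0 0;0 0 0 0;0 0 0 0;0 0 0 0;0 0 0 0;0 0 0 0", hand=0, squeeze=6)

```text
time: 6.3
tool_pos: [0.5081, -0.1825, 0.0928]
tool_rot: [3.133, -0.014, 0.575]
contact_force: [-0.2, -0.8, -0.9]
opening: 0.0506
```

servo_tool(targets="0 0 -6 0;2 0 -10 0;3 0 -10 0;4 0 -10 0;4 0 -10 0;4 0 -10 0;4 0 -10 0;4 0 -10 0;4 0 -10 0;0 0 -15 0;0 0 0 0;0 0 0 0", squeeze=4)

```text
time: 7.8
tool_pos: [0.532, -0.1649, 0.2017]
tool_rot: [3.134, -0.013, 0.576]
contact_force: [0.9, 1.0, -0.4]
opening: 0.0508
```

Run:
```python
from h import *
from cell import cams
p=cams.read_camera("wrist");s=cams.read_camera("scene")
cv2.imwrite("pics/w3.png",np.hstack([cv2.resize(p["color"],(400,300)),cv2.resize(s["color"][180:330,160:360],(400,300))])[:,:,::-1])
```

```text
(no output)
```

View pics/w3.png

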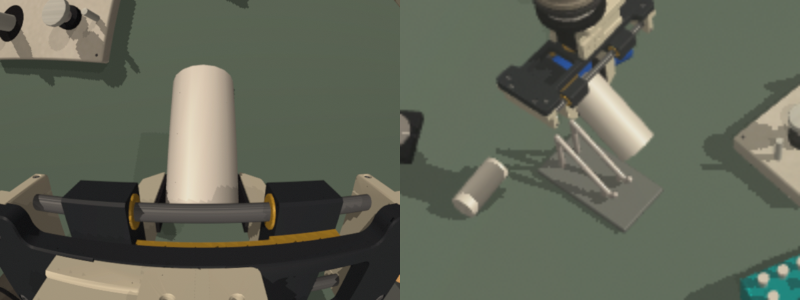

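servo_tool(targets="5 -15 -8 0;10 -35 -8 0;10 -35 -8 0;10 -35 -8 0;10 -35 0 0;10 -35 0 0;10 -35 0 0;10 -35 0 0;10 -35 0 0;6 -25 0 0;0 -10 0 0;0 0 0 0", squeeze=8)

```text
time: 9.4
tool_pos: [0.418, 0.1784, 0.2368]
tool_rot: [3.138, -0.014, 0.578]
contact_force: [0.6, 0.0, -0.9]
opening: 0.0508
```

Run:
```python
from h import *
from cell import cams,telemetry
print(telemetry.observe()["tool_pos"])
p=cams.read_camera("wrist");s=cams.read_camera("scene")
cv2.imwrite("pics/w4.png",np.hstack([cv2.resize(p["color"],(400,300)),cv2.resize(s["color"][130:280,260:460],(400,300))])[:,:,::-1])
```

```text
[0.41801782 0.17840634 0.23678342]
```

View pics/w4.png

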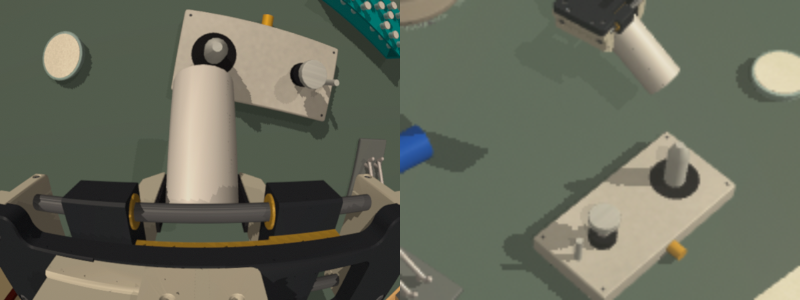

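```bash
cat >> h.py <<'E'
def pw(p,X):
    c=np.atleast_2d(X)@np.array(p["R"]).T+np.array(p["t"]);r=np.hypot(c[:,0],c[:,1])+1e-9;th=np.arctan2(r,c[:,2]);K=np.array(p["K"])
    return np.c_[K[0,2]+K[0,0]*th*c[:,0]/r,K[1,2]+K[1,1]*th*c[:,1]/r]
D=np.array([.5577,.1606,.403])
def ov(p,n,D=D,crop=None,k=2):
    f=pw if p["K"][0][0]<500 else proj
    c=cv2.resize(p["color"][:,:,::-1],None,fx=k,fy=k,interpolation=cv2.INTER_CUBIC)
    th=np.linspace(0,6.28,40);ci=np.c_[np.cos(th),np.sin(th)]
    for yy,z,r in((.075,.03,.034),(.075,.105,.006),(.075,.085,.015),(-.065,.082,.021),(-.11,.072,.005)):
        cv2.polylines(c,[((f(p,place(D,np.c_[ci*r+[0,yy],0*th+z]))+.5)*k).astype(int).reshape(-1,1,2)],True,(0,200,0),1)
    L=np.array([[.065,.13,.03],[.065,-.13,.03],[-.065,-.13,.03],[-.065,.13,.03]])
    cv2.polylines(c,[((f(p,place(D,L))+.5)*k).astype(int).reshape(-1,1,2)],True,(0,0,255),1)
    x0,y0,x1,y1=[v*k for v in crop];cv2.imwrite(n,c[y0:y1,x0:x1])
E
python3 - <<'E'
from h import *
from cell import cams
p=cams.read_camera("wrist");ov(p,"pics/w5.png",crop=(260,0,560,200))
E
```

```text
(no output)
```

View pics/w5.png

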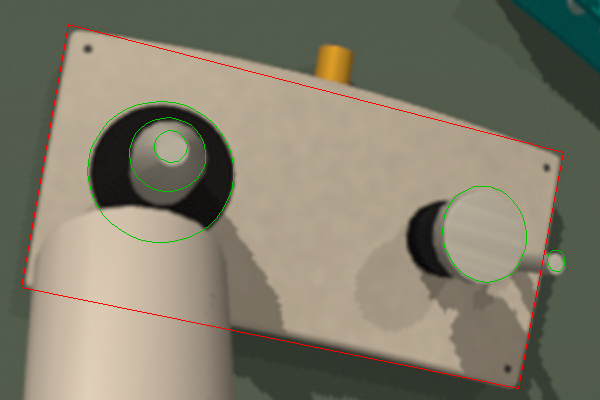

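servo_tool(targets="-2 9 0 0;-2 8 10 0;0 0 30 0;0 0 30 0;0 0 20 0;0 0 10 0;0 0 0 0")

```text
time: 10.42
tool_pos: [0.4284, 0.1547, 0.1314]
tool_rot: [3.138, -0.013, 0.568]
contact_force: [-0.4, -0.4, -0.5]
opening: 0.0503
```

Run:
```python
from h import *
from cell import cams,telemetry
s=telemetry.observe();x=s["tool_pos"];print(x,s["tool_rot"],s["contact_force"]);y=s["tool_rot"][2]
d=np.array(x[:2])-[.527,.2285];print(d@[np.cos(y),np.sin(y)],d@[np.sin(y),-np.cos(y)])
p=cams.read_camera("wrist");s=cams.read_camera("scene")
cv2.imwrite("pics/w6.png",np.hstack([cv2.resize(p["color"],(400,300)),cv2.resize(s["color"][130:280,300:500],(400,300))])[:,:,::-1])
```

```text
[0.42844492 0.15469818 0.13136798] [ 3.13759621 -0.01301762  0.56816803] [-0.4218457  -0.40328019 -0.5368195 ]
-0.12278284582389737 0.00917529488561733
```

View pics/w6.png

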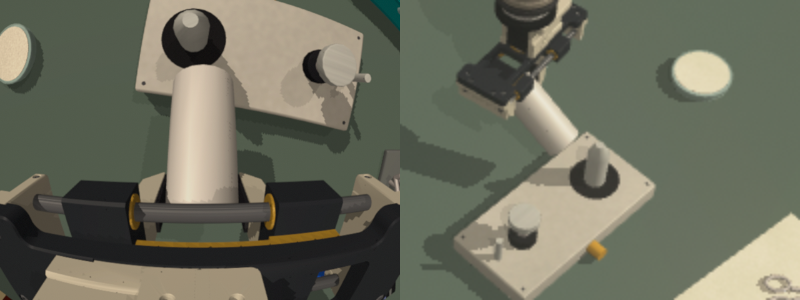

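servo_tool(targets="0 -8 0 0;0 0 0 0;0 0 0 0")

```text
time: 10.9
tool_pos: [0.4253, 0.1627, 0.134]
tool_rot: [3.135, -0.019, 0.569]
contact_force: [0.3, -1.1, -0.8]
opening: 0.0502
```

```bash
cat > st.py <<'E'
from cell import telemetry
import numpy as np
s=telemetry.observe();x=s["tool_pos"];y=s["tool_rot"][2]
for n,t in(("peg",[.527,.2285]),("plg",[.582,.0997])):
    d=np.array(x[:2])-t;print(n,"need x,y mm",(-1000*np.array([d@[np.cos(y),np.sin(y)],d@[np.sin(y),-np.cos(y)]])).round(1),"z",x[2].round(4),s["contact_force"],s["tool_rot"])
E
python3 st.py
```

```text
peg need x,y mm [121.1  -0.7] z 0.134 [ 0.3155767  -1.06357938 -0.79428836] [ 3.13547501 -0.01854366  0.56902833]
plg need x,y mm [ 98.1 137.4] z 0.134 [ 0.3155767  -1.06357938 -0.79428836] [ 3.13547501 -0.01854366  0.56902833]
```

servo_tool(targets="5 0 3 0;5 0 1 0;5 0 0.5 0;5 0 0.5 0;5 0 0.5 0;5 0 0.5 0;5 0 0.5 0;5 0 0.5 0;5 0 0.5 0;5 0 0.5 0", squeeze=5)

```text
time: 12.15
tool_pos: [0.4595, 0.1862, 0.1229]
tool_rot: [3.14, 0.011, 0.57]
contact_force: [-5.6, -3.4, 1.9]
opening: 0.0506
```

```bash
python3 st.py
python3 - <<'E'
from h import *
from cell import cams
p=cams.read_camera("wrist");s=cams.read_camera("scene")
cv2.imwrite("pics/w7.png",np.hstack([cv2.resize(p["color"],(400,300)),cv2.resize(s["color"][130:280,300:500],(400,300))])[:,:,::-1])
E
```

```text
peg need x,y mm [79.6  0.8] z 0.1229 [-5.55102309 -3.41778764  1.86921414] [3.14010974 0.01086031 0.57018876]
plg need x,y mm [ 56.4 138.9] z 0.1229 [-5.55102309 -3.41778764  1.86921414] [3.14010974 0.01086031 0.57018876]
```

View pics/w7.png

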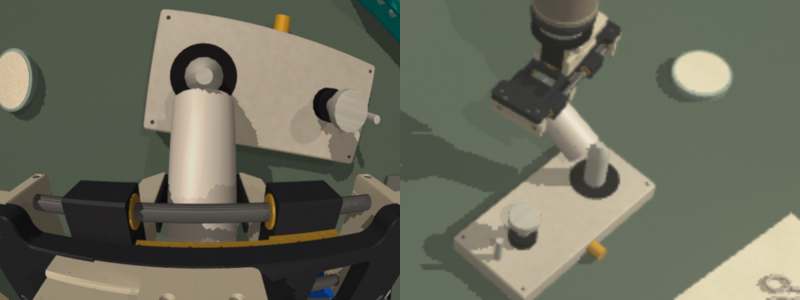

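servo_tool(targets="4 0 -2 0;4 0 -2 0;4 0 -2 0;4 0 -2 0;4 0 -2 0;4 0 -1 0;4 0 -1 0", squeeze=4)

```text
time: 13.12
tool_pos: [0.4736, 0.1977, 0.1305]
tool_rot: [-3.137, 0.042, 0.571]
contact_force: [-4.7, -2.3, 1.7]
opening: 0.0494
```

```bash
python3 st.py
python3 - <<'E'
from h import *
from cell import cams
p=cams.read_camera("wrist");s=cams.read_camera("scene")
cv2.imwrite("pics/w8.png",np.hstack([cv2.resize(p["color"],(400,300)),cv2.resize(s["color"][130:280,300:500],(400,300))])[:,:,::-1])
E
```

```text
peg need x,y mm [61.6  3. ] z 0.1305 [-4.66192673 -2.34834827  1.70067012] [-3.13694261  0.04190738  0.57124014]
plg need x,y mm [ 38.2 141.1] z 0.1305 [-4.66192673 -2.34834827  1.70067012] [-3.13694261  0.04190738  0.57124014]
```

View pics/w8.png

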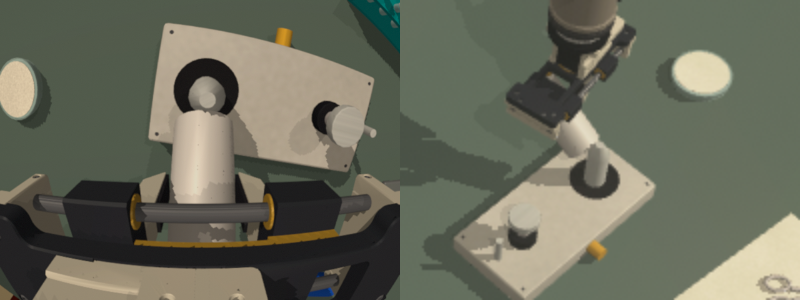

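servo_tool(targets="5 0 -1 0;5 0 -1 0;5 0 -0.5 0;5 0 -0.5 0;5 0 -0.5 0;5 0 -0.5 0", squeeze=3)

```text
time: 13.98
tool_pos: [0.5023, 0.2157, 0.1338]
tool_rot: [-3.138, 0.038, 0.571]
contact_force: [0.1, -0.6, -0.5]
opening: 0.0176
```

```bash
python3 st.py
python3 - <<'E'
from h import *
from cell import cams
p=cams.read_camera("wrist");s=cams.read_camera("scene")
cv2.imwrite("pics/w9.png",np.hstack([cv2.resize(p["color"],(400,300)),cv2.resize(s["color"][130:280,300:500],(400,300))])[:,:,::-1])
E
```

```text
peg need x,y mm [27.7  2.6] z 0.1338 [ 0.11492313 -0.55501134 -0.45765356] [-3.13794837  0.03763655  0.57108357]
plg need x,y mm [  4.4 140.7] z 0.1338 [ 0.11492313 -0.55501134 -0.45765356] [-3.13794837  0.03763655  0.57108357]
```

View pics/w9.png

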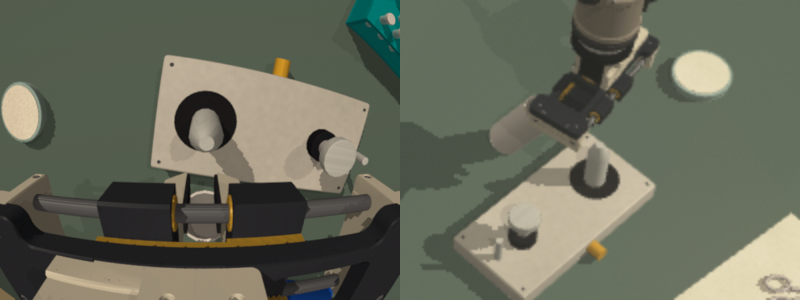

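The jar slipped out of the 3 N grip and is tipping backwards. I'll lift clear and find where it ends up.

servo_tool(targets="0 0 0 0;0 0 0 0;0 0 0 0;0 0 -20 0;0 0 -40 0;0 0 -40 0")

```text
time: 14.82
tool_pos: [0.5037, 0.2167, 0.2329]
tool_rot: [-3.135, 0.045, 0.571]
contact_force: [0.9, 1.2, -1.0]
opening: 0.0001
```

```bash
python3 st.py
python3 - <<'E'
from h import *
from cell import cams
t=cams.read_camera("top");s=cams.read_camera("scene")
cv2.imwrite("pics/w10.png",np.hstack([cv2.resize(t["color"][200:440,120:440],(400,300)),cv2.resize(s["color"][130:280,240:440],(400,300))])[:,:,::-1])
for p in(t,s):
  for r in cams.cut_out(p,"jar"):print(r["score"],r["extent"])
E
```

```text
peg need x,y mm [26.   2.7] z 0.2329 [ 0.93387975  1.18906424 -1.01264288] [-3.13541883  0.04539641  0.57104655]
plg need x,y mm [  2.6 140.8] z 0.2329 [ 0.93387975  1.18906424 -1.01264288] [-3.13541883  0.04539641  0.57104655]
0.76 [284.7, 341.5, 43.0, 48.4]
0.74 [372.8, 336.1, 43.9, 28.7]
0.73 [456.2, 274.4, 37.0, 35.2]
0.39 [275.5, 241.3, 21.7, 17.3]
0.94 [324.5, 186.3, 39.7, 26.3]
0.86 [198.7, 271.9, 30.2, 32.5]
0.55 [254.3, 210.2, 32.8, 31.8]
```

View pics/w10.png

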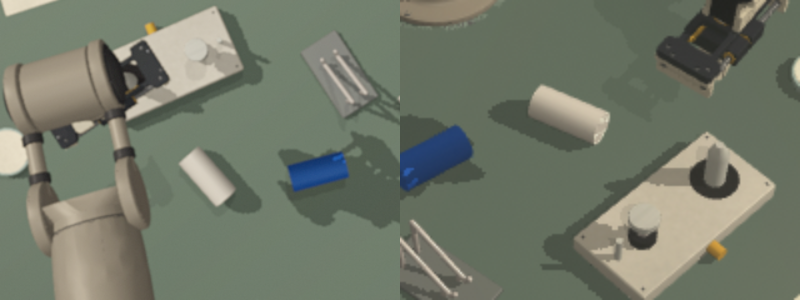

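Run:
```python
from h import *
from cell import cams,telemetry
def near(p,c,w=25):
    L=[r for r in cams.cut_out(p,"jar") if np.hypot(r["extent"][0]-c[0],r["extent"][1]-c[1])<w]
    return L[0] if L else None
for i in range(2):
    t=cams.read_camera("top");s=cams.read_camera("scene")
    a=near(t,(285,341));b=near(s,(324,186))
    for p,r in((t,a),(s,b)):
        if r is None: print(None);continue
        m=r["region"].astype(np.uint8);(c,sz,an)=cv2.minAreaRect(np.argwhere(m)[:,::-1].astype(np.float32));print(telemetry.observe()["time"],np.round(c,1),np.round(sz,1),an,ray(p,c,.025).round(4))
k=4
c1=cv2.resize(t["color"][315:370,255:320],None,fx=6,fy=6,interpolation=cv2.INTER_CUBIC)
c2=cv2.resize(s["color"][160:215,290:355],None,fx=6,fy=6,interpolation=cv2.INTER_CUBIC)
cv2.imwrite("pics/w11.png",np.hstack([c1,c2])[:,:,::-1])
```

```text
15.225 [284.4 341.5] [47.7 22.2] 48.6522216796875 [0.3463 0.089  0.025 ]
15.225 [325.4 184.7] [40.  18.3] 23.198589324951172 [0.3446 0.0932 0.025 ]
15.425 [284.1 341.7] [45.3 21.3] 47.7263069152832 [0.3458 0.0897 0.025 ]
15.425 [324.7 185.6] [39.6 18.9] 23.96249008178711 [0.3474 0.0902 0.025 ]
```

View pics/w11.png

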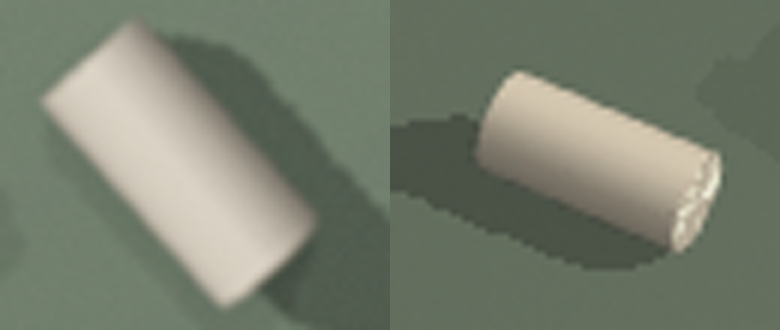

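Run:
```python
from h import *
from cell import cams,telemetry
s=cams.read_camera("scene")
cv2.imwrite("pics/w12.png",cv2.resize(s["color"][165:210,300:350],None,fx=12,fy=12,interpolation=cv2.INTER_NEAREST)[:,:,::-1])
p=cams.read_camera("wrist");cv2.imwrite("pics/w12b.png",p["color"][:,:,::-1])
```

```text
(no output)
```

View pics/w12.png

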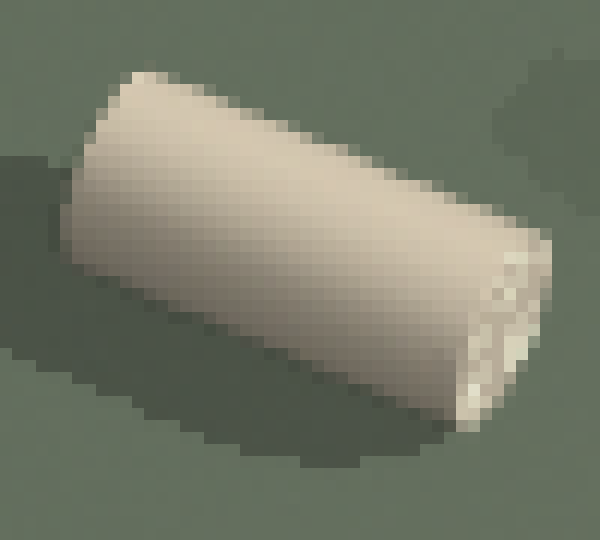

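```bash
cat >> h.py <<'E'
def fitjar(views,masks,x0,tilt=0.,zm=.025):
    def f(P):
        t=0
        for p,m in zip(views,masks):
            h=cv2.convexHull(((proj(p,jarpts(P,tilt,zm)[0])+.5)*1024).astype(np.int32))
            im=np.zeros((1920,2560),np.uint8);cv2.fillConvexPoly(im,h,1,shift=8)
            a=cv2.resize(im.astype(np.float32),(640,480),interpolation=cv2.INTER_AREA)
            t+=np.minimum(a,m).sum()/np.maximum(a,m).sum()
        return -t/len(views)
    x0=np.array(x0);sx=np.array([x0,x0+[.015,0,0],x0+[0,.015,0],x0+[0,0,.2]])
    r=minimize(f,x0,method="Nelder-Mead",options=dict(initial_simplex=sx));return r.x,r.fun
def near(cams,p,c,w=25):
    L=[r for r in cams.cut_out(p,"jar") if np.hypot(r["extent"][0]-c[0],r["extent"][1]-c[1])<w]
    return L[0]["region"].astype(np.uint8) if L else None
E
python3 - <<'E'
from h import *
from cell import cams,telemetry
s=cams.read_camera("scene");ms=near(cams,s,(325,185))
t=cams.read_camera("top");mt=near(cams,t,(285,341))
P,v=fitjar([s,t],[ms,mt],[.346,.09,.75]);print(P,v)
print(fitjar([s],[ms],P),fitjar([t],[mt],P))
c=s["color"].copy();print(telemetry.observe()["qpos"])
E
```

```text
[0.34741007 0.08891238 0.71611898] -0.8987281322479248
(array([0.3450323 , 0.09046263, 0.69876472]), np.float64(-0.9212280511856079)) (array([0.34909354, 0.08775864, 0.73636652]), np.float64(-0.9369572997093201))
[ 0.27088912  0.41757462  1.43428318 -0.00777416  1.33414838  1.27265779]
```

View pics/w12b.png

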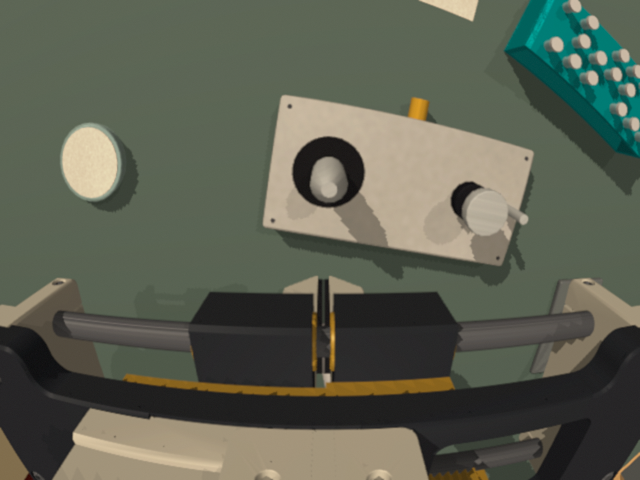

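servo_tool(targets="0 0 0 -0.145;-30 -1 0 0;-40 -1 0 0;-40 -1 0 0;-40 -1 0 0;-30 -1 10 0;-12 -1 20 0;0 0 20 0;0 0 20 0;0 0 0 0", hand=1, squeeze=15)

```text
time: 16.98
tool_pos: [0.3491, 0.0898, 0.1698]
tool_rot: [-3.133, 0.039, 0.721]
contact_force: [-0.0, 0.4, 0.3]
opening: 0.0906
```

```bash
cat > need.py <<'E'
import sys,numpy as np
from cell import telemetry
s=telemetry.observe();x=s["tool_pos"];r=s["tool_rot"];g=[float(v) for v in sys.argv[1:]]
from scipy.spatial.transform import Rotation as R
M=R.from_euler("xyz",r).as_matrix()
print("t",round(s["time"],2),"need xyz mm",(1000*M.T@(np.array(g[:3])-x)).round(1),"turn",round(r[2]-g[3],3) if len(g)>3 else "", "F",np.round(s["contact_force"],1),"rot",np.round(r,3),"q",np.round(s["qpos"],2))
E
python3 need.py .3534 .0942 .023 .716
```

```text
t 16.98 need xyz mm [ 11.8   0.7 146.4] turn 0.005 F [-0.   0.4  0.3] rot [-3.133  0.039  0.721] q [ 0.05  0.15  2.01 -0.02  1.02  0.91]
```

servo_tool(targets="6 0 20 0;5 0 40 0;0 0 40 0;0 0 25 0;0 0 14 0;0 0 4 0;0 0 0 0")

```text
time: 17.85
tool_pos: [0.3611, 0.0954, 0.0282]
tool_rot: [3.141, 0.027, 0.721]
contact_force: [0.1, 0.0, 0.0]
opening: 0.0918
```

```bash
python3 need.py .3534 .0942 .023 .716;python3 - <<'E'
from h import *
from cell import cams
p=cams.read_camera("wrist");s=cams.read_camera("scene")
cv2.imwrite("pics/w13.png",np.hstack([cv2.resize(p["color"],(400,300)),cv2.resize(s["color"][110:260,220:420],(400,300))])[:,:,::-1])
E
```

```text
t 17.85 need xyz mm [-6.4 -4.2  5.4] turn 0.005 F [0.1 0.  0. ] rot [3.141 0.027 0.721] q [ 0.07  0.44  2.16 -0.03  0.57  0.94]
```

View pics/w13.png

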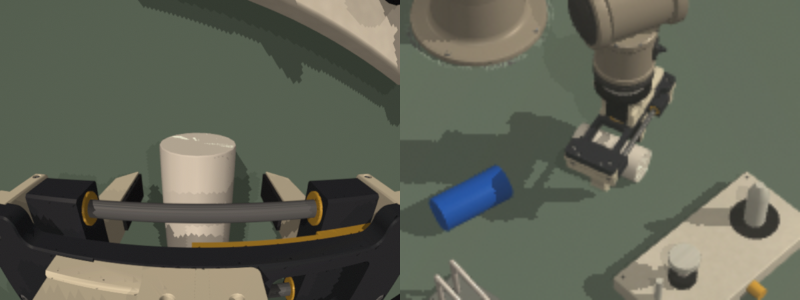

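Run:
```python
from h import *
from cell import cams
p=cams.read_camera("wrist")
cv2.imwrite("pics/w14.png",cv2.resize(p["color"][195:300,240:400],None,fx=5,fy=5,interpolation=cv2.INTER_CUBIC)[:,:,::-1])
```

```text
(no output)
```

View pics/w14.png

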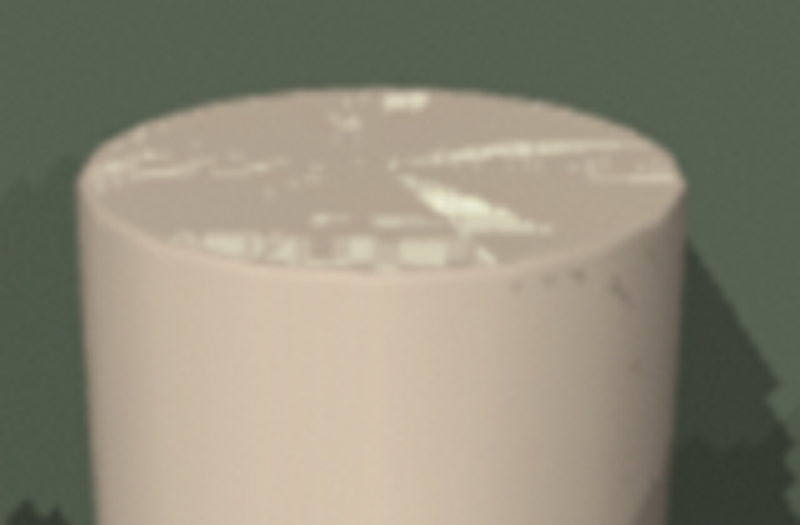

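The end facing away from the robot, with its disc at wrist (316,231), is a flat closed face. So the mouth points back at the robot and the closed end is within reach. I'll measure it from the wrist view.

Run:
```python
from h import *
from cell import cams
p=cams.read_camera("wrist")
obs=np.array([[78,183],[685,183],[383,88],[383,272]])/5+[240,195]-.4
def f(P):
    th=np.linspace(0,2*np.pi,361);h=np.array([np.cos(P[2]),np.sin(P[2]),0]);u=np.array([-h[1],h[0],0])
    q=pw(p,np.array([P[0],P[1],.025])+.025*(np.outer(np.cos(th),u)+np.outer(np.sin(th),[0,0,1])))
    return [q[:,0].min()-obs[0,0],q[:,0].max()-obs[1,0],q[:,1].min()-obs[2,1],q[:,1].max()-obs[3,1]]
r=least_squares(f,[.387,.123,.72]);print(r.x,r.fun)
r=least_squares(lambda P:f([P[0],P[1],.717]),[.387,.123]);print(r.x,r.fun)
```

```text
[0.38690434 0.12255098 0.7614269 ] [-0.87591017  0.86618508 -0.32974058  0.32921421]
[0.38693703 0.12250405] [-0.93982543  0.93378188 -0.15272391  0.20110294]
```

servo_tool(targets="10 -2 -4 0;15 -1 0 0;8 0 0 0;0 0 0 0")

```text
time: 18.55
tool_pos: [0.3866, 0.1218, 0.0327]
tool_rot: [3.139, 0.024, 0.722]
contact_force: [0.1, -0.1, -0.3]
opening: 0.0916
```

```bash
python3 need.py .3881 .1235 .032 .717
```

```text
t 18.55 need xyz mm [ 2.3 -0.3  0.6] turn 0.005 F [ 0.1 -0.1 -0.3] rot [3.139 0.024 0.722] q [ 0.13  0.46  2.07 -0.03  0.62  1.  ]
```

servo_tool(targets="2 0 0.5 0;0 0 0 0;0 0 0 0;0 0 0 0;0 0 0 0;0 0 0 0;0 0 0 0", hand=0, squeeze=5)

```text
time: 19.42
tool_pos: [0.3873, 0.1227, 0.0318]
tool_rot: [3.14, 0.025, 0.721]
contact_force: [0.0, 0.6, -1.3]
opening: 0.05
```

```bash
python3 need.py .3881 .1235 .032 .717
```

```text
t 19.43 need xyz mm [ 1.1 -0.1 -0.2] turn 0.004 F [ 0.   0.6 -1.3] rot [3.14  0.025 0.721] q [ 0.13  0.47  2.07 -0.03  0.62  1.  ]
```

servo_tool(targets="0 0 -5 0;0 0 -8 0;0 0 -10 0;0 0 -10 0;0 0 -10 0;0 0 0 0")

```text
time: 20.18
tool_pos: [0.3884, 0.1236, 0.0785]
tool_rot: [3.139, 0.024, 0.721]
contact_force: [-0.6, 0.0, -1.2]
opening: 0.0504
```

Run:
```python
from h import *
from cell import cams
p=cams.read_camera("wrist");s=cams.read_camera("scene")
cv2.imwrite("pics/w15.png",np.hstack([cv2.resize(p["color"],(400,300)),cv2.resize(s["color"][110:260,220:420],(400,300))])[:,:,::-1])
```

```text
(no output)
```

View pics/w15.png

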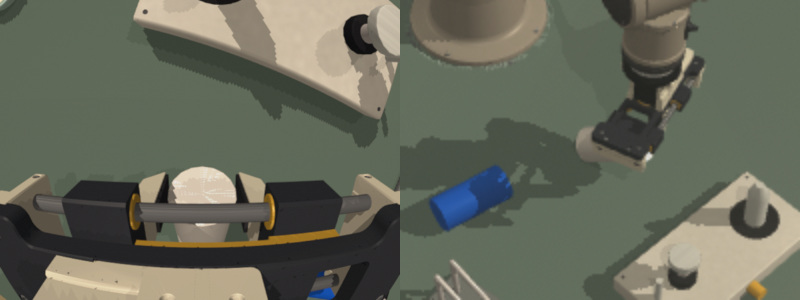

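servo_tool(targets="0 0 -10 0;0 0 -15 0;0 0 -15 0;0 0 -15 0;0 0 -15 0;0 0 0 0;0 0 0 0", squeeze=4)

```text
time: 21.15
tool_pos: [0.3877, 0.1246, 0.1502]
tool_rot: [-3.141, 0.029, 0.721]
contact_force: [-0.1, 0.5, -0.5]
opening: 0.0505
```

Run:
```python
from h import *
from cell import cams
p=cams.read_camera("wrist");s=cams.read_camera("scene")
cv2.imwrite("pics/w16.png",np.hstack([cv2.resize(p["color"][180:330,220:420],(400,300)),cv2.resize(s["color"][90:240,240:440],(400,300))])[:,:,::-1])
```

```text
(no output)
```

View pics/w16.png

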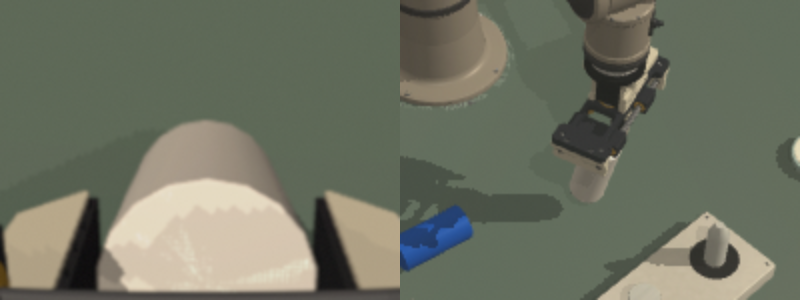

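```bash
cat >> h.py <<'E'
def jarrings(b,yaw,th,n=40):
    # th: angle of mouth direction from straight down, + = mouth toward heading yaw
    hh=np.array([np.cos(yaw),np.sin(yaw),0]);u=np.array([-hh[1],hh[0],0]);a=np.sin(th)*hh-np.cos(th)*np.array([0,0,1]);v=np.cross(a,u)
    t=np.linspace(0,2*np.pi,n);r=.025*(np.outer(np.cos(t),u)+np.outer(np.sin(t),v));return b+r,b+.105*a+r
E
python3 - <<'E'
from h import *
from cell import cams,telemetry
st=telemetry.observe();x=st["tool_pos"];yaw=st["tool_rot"][2]
p=cams.read_camera("wrist");s=cams.read_camera("scene");t=cams.read_camera("top")
out=[]
for th in(-.35,-.15,0,.15):
    a=np.array([np.sin(th)*np.cos(yaw),np.sin(th)*np.sin(yaw),-np.cos(th)])
    piv=x+np.array([-.005*np.cos(yaw),-.005*np.sin(yaw),-.006])
    b=piv-.005*a
    row=[]
    for q,f,cr in((p,pw,(220,180,420,330)),(s,proj,(300,130,380,190))):
        c=q["color"][:,:,::-1][cr[1]:cr[3],cr[0]:cr[2]];k=400/(cr[2]-cr[0]);c=cv2.resize(c,(400,300),interpolation=cv2.INTER_CUBIC)
        for ring,col in zip(jarrings(b,yaw,th),((0,0,255),(255,0,0))):
            cv2.polylines(c,[((f(q,ring)+.5-np.array(cr[:2]))*k).astype(int).reshape(-1,1,2)],True,col,1)
        row.append(c)
    out.append(cv2.resize(np.hstack(row),(400,150)))
    cv2.putText(out[-1],str(th),(5,15),0,.5,(0,0,0))
cv2.imwrite("pics/w17.png",cv2.resize(np.vstack([np.hstack(out[:2]),np.hstack(out[2:])]),(800,300)))
E
```

```text
(no output)
```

View pics/w17.png

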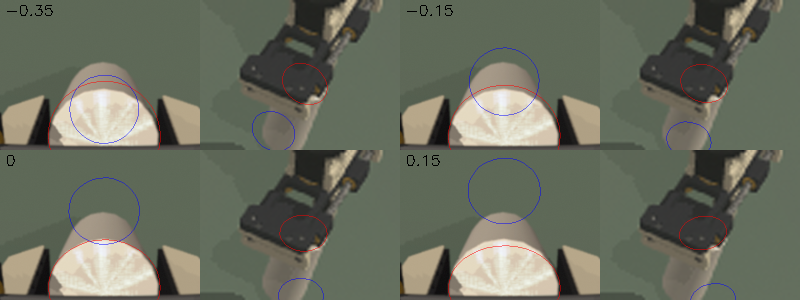

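The jar now hangs mouth down, tilted about 0.23 rad with the mouth towards the robot. I'll carry it gently over the peg.

servo_tool(targets="0 0 -15 0;0 0 -20 0;0 0 -20 0;0 0 -20 0;8 1 -8 0;16 1 0 0;22 2 0 0;22 2 0 0;22 2 0 0;22 2 0 0;22 1 0 0;20 1 0 0;14 0 0 0;8 0 0 0;4 0 0 0;0 0 0 0", squeeze=5)

```text
time: 23.4
tool_pos: [0.5391, 0.245, 0.2119]
tool_rot: [-3.129, 0.048, 0.722]
contact_force: [-0.5, 0.6, -0.5]
opening: 0.0507
```

```bash
python3 need.py .548 .247 .230 .72
cat > tiltv.py <<'E'
from h import *
import sys
from cell import cams,telemetry
ths=[float(v) for v in sys.argv[2:]]
st=telemetry.observe();x=st["tool_pos"];yaw=st["tool_rot"][2]
p=cams.read_camera("wrist");s=cams.read_camera("scene")
o=proj(s,x-np.array([0,0,.05]))[0].astype(int);out=[]
for th in ths:
    a=np.array([np.sin(th)*np.cos(yaw),np.sin(th)*np.sin(yaw),-np.cos(th)])
    b=x+np.array([-.005*np.cos(yaw),-.005*np.sin(yaw),-.006])-.005*a
    row=[]
    for q,f,cr in((p,pw,(220,180,420,330)),(s,proj,(o[0]-60,o[1]-40,o[0]+60,o[1]+50))):
        c=q["color"][:,:,::-1][cr[1]:cr[3],cr[0]:cr[2]];k=400/(cr[2]-cr[0]);c=cv2.resize(c,(400,300),interpolation=cv2.INTER_CUBIC)
        for ring,col in zip(jarrings(b,yaw,th),((0,0,255),(255,0,0))):
            cv2.polylines(c,[((f(q,ring)+.5-np.array(cr[:2]))*k).astype(int).reshape(-1,1,2)],True,col,1)
        row.append(c)
    out.append(np.hstack(row));cv2.putText(out[-1],str(th),(5,25),0,.8,(0,0,0))
cv2.imwrite(sys.argv[1],np.vstack(out))
E
python3 tiltv.py pics/w18.png -.22 -.1
```

```text
t 23.4 need xyz mm [  7.1   4.2 -18.6] turn 0.002 F [-0.5  0.6 -0.5] rot [-3.129  0.048  0.722] q [ 0.3   0.52  1.33 -0.01  1.35  1.15]
```

View pics/w18.png

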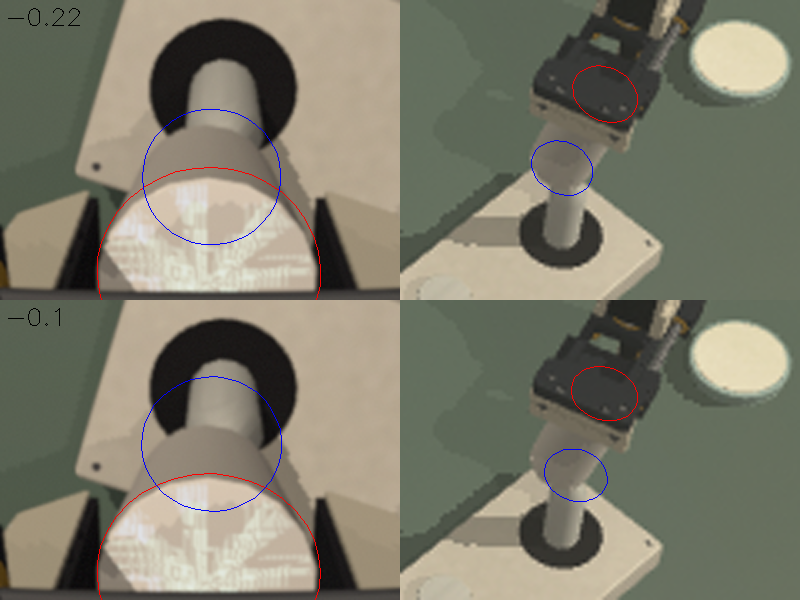

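servo_tool(targets="0 0 -8 0;5 2 -5 0;5 2 0 0;2 0 0 0;0 0 0 0")

```text
time: 24.12
tool_pos: [0.5521, 0.2498, 0.2268]
tool_rot: [-3.131, 0.046, 0.721]
contact_force: [0.1, -1.0, -0.8]
opening: 0.0508
```

```bash
python3 need.py .552 .250 .230 .72; python3 tiltv.py pics/w19.png -.28 -.2
```

```text
t 24.12 need xyz mm [-0.1 -0.3 -3.2] turn 0.001 F [ 0.1 -1.  -0.8] rot [-3.131  0.046  0.721] q [ 0.3   0.53  1.26 -0.01  1.39  1.15]
```

View pics/w19.png

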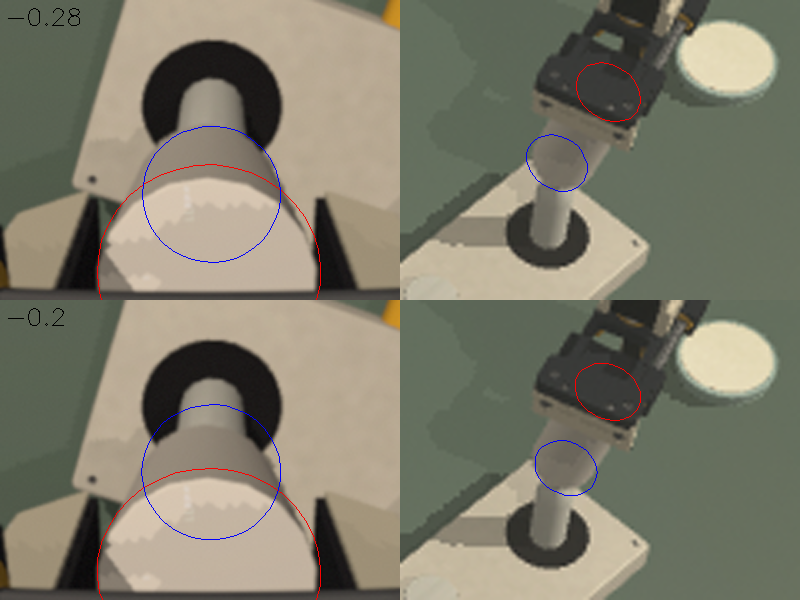

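servo_tool(targets="0 0 8 0;0 0 8 0;0 0 8 0;0 0 6 0;0 0 0 0")

```text
time: 24.85
tool_pos: [0.5497, 0.2488, 0.1936]
tool_rot: [-3.13, 0.049, 0.721]
contact_force: [-0.8, -0.7, -0.5]
opening: 0.0505
```

```bash
python3 need.py .552 .250 .194 .72; python3 tiltv.py pics/w20.png -.28 -.2
```

```text
t 24.85 need xyz mm [ 2.5  0.6 -0.6] turn 0.001 F [-0.8 -0.7 -0.5] rot [-3.13   0.049  0.721] q [ 0.3   0.55  1.32 -0.01  1.32  1.15]
```

View pics/w20.png

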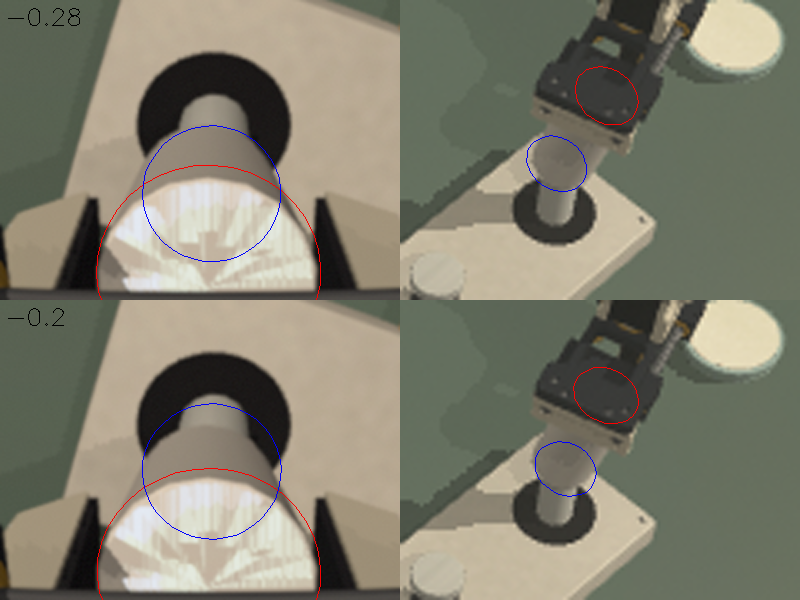

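servo_tool(targets="-3 0 2 0;-3 0 2 0;-3 0 2 0;-3 0 2 0;-3 0 1 0;-3 0 1 0;-3 0 0 0;0 0 0 0")

```text
time: 25.95
tool_pos: [0.5332, 0.2338, 0.1857]
tool_rot: [-3.131, 0.045, 0.721]
contact_force: [0.1, 0.1, -1.4]
opening: 0.0503
```

```bash
python3 need.py .531 .232 .190 .72; python3 tiltv.py pics/w21.png -.15 -.05
```

```text
t 25.95 need xyz mm [-3.  -0.1 -4.2] turn 0.001 F [ 0.1  0.1 -1.4] rot [-3.131  0.045  0.721] q [ 0.29  0.52  1.4  -0.01  1.27  1.14]
```

View pics/w21.png

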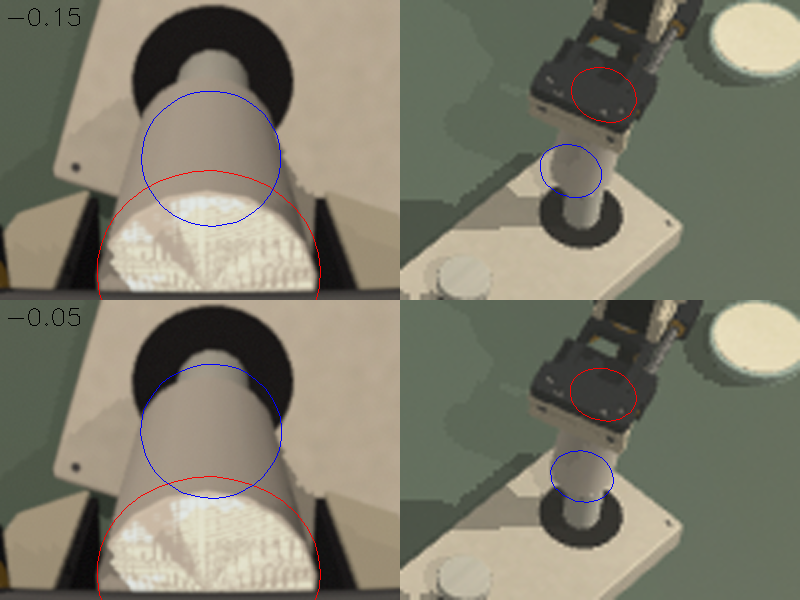

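servo_tool(targets="-1.5 0 3 0;-1 0 4 0;0 0 5 0;0 0 5 0;0 0 5 0;0 0 0 0")

```text
time: 26.8
tool_pos: [0.5303, 0.2317, 0.1617]
tool_rot: [-3.131, 0.046, 0.721]
contact_force: [-0.1, -0.7, -1.2]
opening: 0.051
```

```bash
python3 need.py .531 .232 .140 .72; python3 tiltv.py pics/w22.png -.1 0
```

```text
t 26.8 need xyz mm [ 1.7  0.5 21.7] turn 0.001 F [-0.1 -0.7 -1.2] rot [-3.131  0.046  0.721] q [ 0.28  0.53  1.44 -0.01  1.21  1.14]
```

View pics/w22.png

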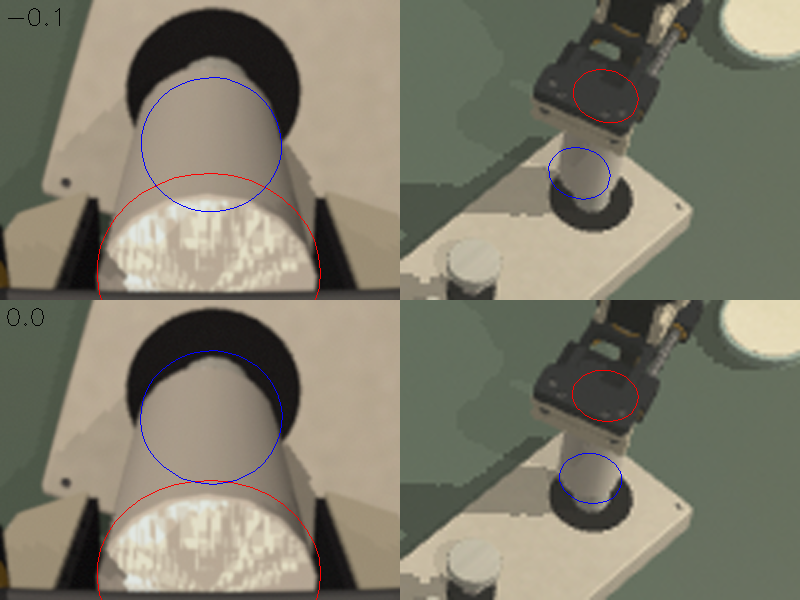

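servo_tool(targets="0 0 4 0;0 0 4 0;0 0 4 0;0 0 3 0;0 0 0 0")

```text
time: 27.52
tool_pos: [0.5301, 0.2315, 0.1464]
tool_rot: [-3.131, 0.045, 0.721]
contact_force: [0.5, 0.6, -1.2]
opening: 0.0506
```

```bash
python3 need.py .531 .232 .140 .72; python3 tiltv.py pics/w23.png -.05 0
```

```text
t 27.52 need xyz mm [1.3 0.3 6.4] turn 0.001 F [ 0.5  0.6 -1.2] rot [-3.131  0.045  0.721] q [ 0.28  0.55  1.46 -0.01  1.17  1.14]
```

View pics/w23.png

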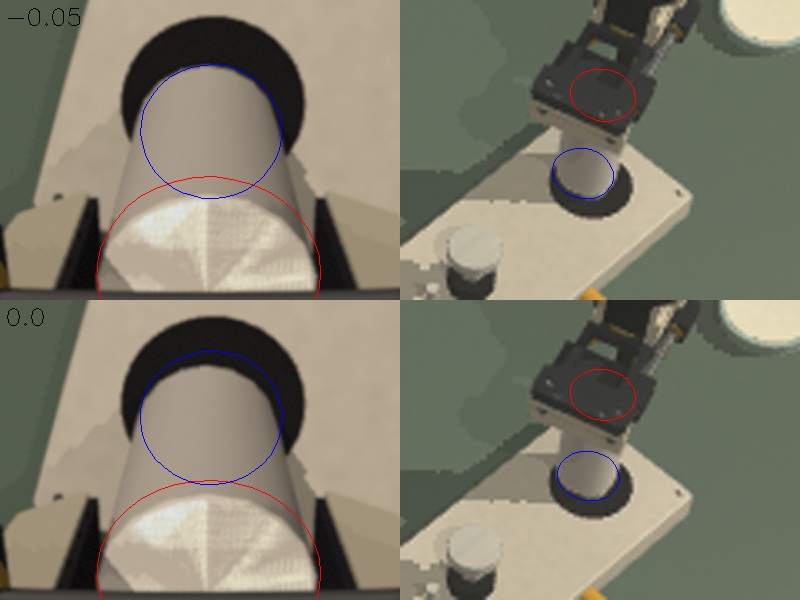

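servo_tool(targets="0 0 2 0;0 0 2 0;0 0 2 0")

```text
time: 28.0
tool_pos: [0.5302, 0.2315, 0.1408]
tool_rot: [-3.132, 0.043, 0.721]
contact_force: [0.7, 0.2, -1.0]
opening: 0.0506
```

servo_tool(targets="0 0 2 0;0 0 2 0")

```text
time: 28.25
tool_pos: [0.53, 0.2314, 0.1365]
tool_rot: [-3.132, 0.043, 0.721]
contact_force: [1.8, 0.4, -1.3]
opening: 0.0504
```

servo_tool(targets="0 0 2 0;0 0 2 0;0 0 1 0")

```text
time: 28.62
tool_pos: [0.53, 0.2318, 0.1336]
tool_rot: [-3.132, 0.041, 0.722]
contact_force: [-1.3, 0.1, 6.0]
opening: 0.0507
```

```bash
python3 tiltv.py pics/w24.png -.05 0
python3 - <<'E'
from h import *
from cell import cams
s=cams.read_camera("scene");cv2.imwrite("pics/w24b.png",cv2.resize(s["color"][150:250,330:450],None,fx=6,fy=6,interpolation=cv2.INTER_CUBIC)[:,:,::-1])
E
```

```text
(no output)
```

View pics/w24b.png

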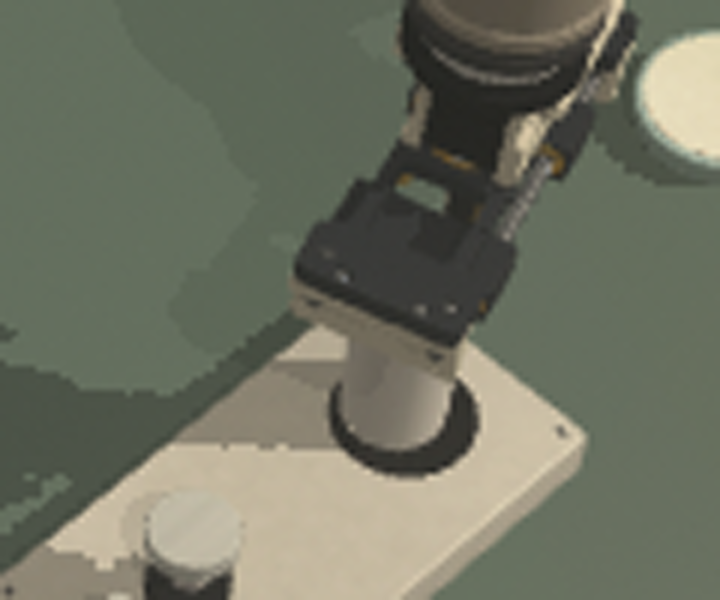

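Vertical force rose to +6 N at TCP height 0.1336, which matches the rim seating on the deck (0.136 predicted). The picture shows the rim inside the dark disc. I'll release now.

servo_tool(targets="0 0 0 0;0 0 0 0;0 0 0 0;0 0 0 0;0 0 0 0;0 0 0 0", hand=0.9)

```text
time: 29.52
tool_pos: [0.5299, 0.2318, 0.1333]
tool_rot: [-3.132, 0.042, 0.722]
contact_force: [0.2, 0.4, 0.0]
opening: 0.0823
```

```bash
python3 need.py .5285 .2298 .2 .72;python3 - <<'E'
from h import *
from cell import cams
p=cams.read_camera("wrist");s=cams.read_camera("scene")
cv2.imwrite("pics/w25.png",np.hstack([cv2.resize(p["color"][100:400,120:520],(400,300)),cv2.resize(s["color"][140:260,310:470],(400,300))])[:,:,::-1])
E
```

```text
t 29.52 need xyz mm [ -5.1  -0.1 -66.6] turn 0.002 F [0.2 0.4 0. ] rot [-3.132  0.042  0.722] q [ 0.28  0.56  1.48 -0.01  1.14  1.14]
```

View pics/w25.png

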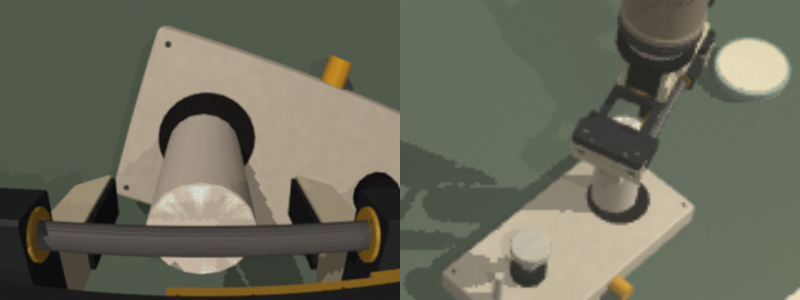

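servo_tool(targets="0 0 -8 0;0 0 -20 0;0 0 -35 0;0 0 -35 0;0 0 -10 0;0 0 0 0")

```text
time: 30.38
tool_pos: [0.5339, 0.234, 0.2455]
tool_rot: [-3.132, 0.042, 0.722]
contact_force: [0.6, -0.2, -0.4]
opening: 0.0828
```

```bash
python3 need.py .582 .0997 .22 .72;python3 - <<'E'
from h import *
from cell import cams
p=cams.read_camera("wrist");s=cams.read_camera("scene")
ov(p,"pics/w26b.png",crop=(200,60,540,300))
D2=place(D,[0,.075,.03])[0]
for nm,c in(("m",(.5265,.228)),):
    c2=s["color"][:,:,::-1][150:250,340:440].copy();c2=cv2.resize(c2,None,fx=5,fy=5,interpolation=cv2.INTER_CUBIC)
    for z in(.03,.135):
        th=np.linspace(0,6.28,40);q=proj(s,np.c_[.527+.025*np.cos(th),.2285+.025*np.sin(th),0*th+z]);cv2.polylines(c2,[((q+.5-[340,150])*5).astype(int).reshape(-1,1,2)],True,(0,0,255),1)
cv2.imwrite("pics/w26.png",c2)
E
```

```text
t 30.38 need xyz mm [-51.4 132.9  26.4] turn 0.002 F [ 0.6 -0.2 -0.4] rot [-3.132  0.042  0.722] q [ 0.29  0.47  1.31 -0.01  1.4   1.14]
```

View pics/w26.png

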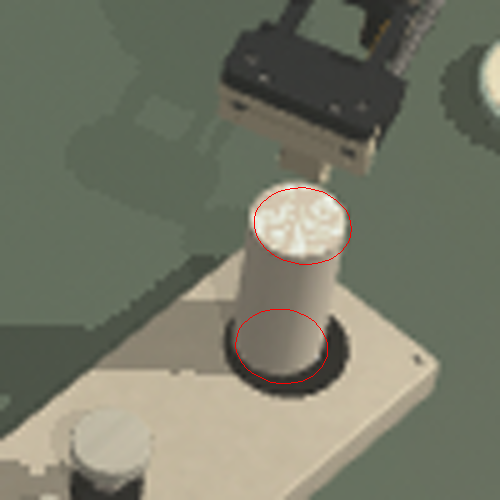

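View pics/w26b.png

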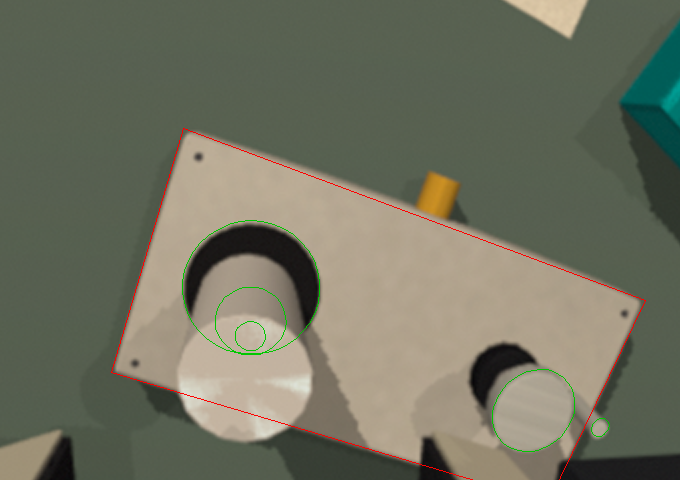

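The jar stands upright over the peg: scene crop top at (300,222), rim inside the black disc. The model overlay matches the plunger cap. Next I close the hand and go to the plunger.

servo_tool(targets="-6 16 0 0;-11 28 0 0;-11 28 0 0;-11 28 0 0;-8 20 0 0;-3 8 0 0;0 0 20 0;0 0 25 0;0 0 20 0;0 0 10 0;0 0 0 0", hand=0, squeeze=20)

```text
time: 31.85
tool_pos: [0.5758, 0.0918, 0.1587]
tool_rot: [-3.123, 0.058, 0.72]
contact_force: [0.1, -0.4, 0.9]
opening: 0.0006
```

```bash
python3 need.py .582 .0997 .096 .72
```

```text
t 31.85 need xyz mm [13.5 -0.7 62.1] turn 0.0 F [ 0.1 -0.4  0.9] rot [-3.123  0.058  0.72 ] q [ 0.04  0.55  1.42 -0.02  1.22  0.9 ]
```

servo_tool(targets="6 0 10 0;5 0 18 0;1 0 15 0;0 0 8 0;0 0 0 0")

```text
time: 32.48
tool_pos: [0.583, 0.0993, 0.1042]
tool_rot: [-3.124, 0.057, 0.721]
contact_force: [-0.1, 0.3, -0.5]
opening: 0.0004
```

```bash
python3 need.py .582 .0997 .096 .72;python3 - <<'E'
from h import *
from cell import cams
p=cams.read_camera("wrist");s=cams.read_camera("scene")
cv2.imwrite("pics/w27.png",np.hstack([cv2.resize(p["color"][150:450,120:520],(400,300)),cv2.resize(s["color"][180:300,310:470],(400,300))])[:,:,::-1])
E
```

```text
t 32.48 need xyz mm [-0.  -0.8  8.3] turn 0.001 F [-0.1  0.3 -0.5] rot [-3.124  0.057  0.721] q [ 0.05  0.62  1.46 -0.02  1.12  0.91]
```

View pics/w27.png

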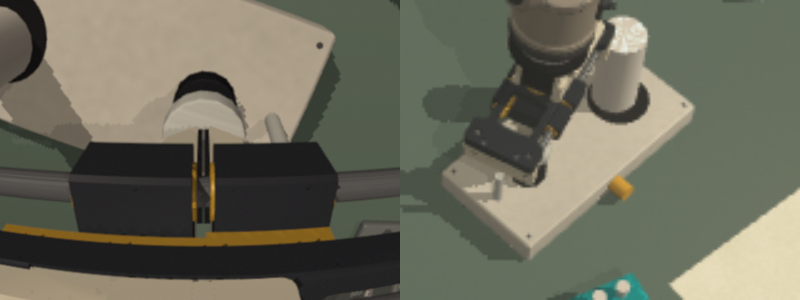

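servo_tool(targets="0 0 3 0;0 0 3 0;0 0 2 0;0 0 2 0")

```text
time: 33.08
tool_pos: [0.5839, 0.099, 0.0962]
tool_rot: [-3.127, 0.053, 0.72]
contact_force: [-0.6, -0.1, 3.1]
opening: 0.0006
```

servo_tool(targets="0 0 2 0;0 0 2 0")

```text
time: 33.33
tool_pos: [0.5839, 0.099, 0.0929]
tool_rot: [-3.128, 0.052, 0.72]
contact_force: [-0.6, 1.1, 4.3]
opening: 0.0007
```

servo_tool(targets="0 0 2 0;0 0 2 0;0 0 2 0")

```text
time: 33.7
tool_pos: [0.584, 0.099, 0.0882]
tool_rot: [-3.128, 0.051, 0.72]
contact_force: [-1.7, 0.2, 8.0]
opening: 0.0005
```

servo_tool(targets="0 0 1 0;0 0 0.5 0")

```text
time: 33.95
tool_pos: [0.584, 0.0991, 0.0879]
tool_rot: [-3.129, 0.05, 0.72]
contact_force: [-2.4, 1.0, 7.4]
opening: 0.0005
```

servo_tool(targets="0 0 1.5 0;0 0 1.5 0;0 0 0.7 0;0 0 0.7 0")

```text
time: 34.45
tool_pos: [0.5839, 0.099, 0.0866]
tool_rot: [-3.131, 0.048, 0.721]
contact_force: [-3.4, -0.3, 7.8]
opening: 0.0004
```

```bash
python3 need.py .582 .0997 .086 .72;python3 - <<'E'
from h import *
from cell import cams,telemetry
p=cams.read_camera("wrist");s=cams.read_camera("scene")
cv2.imwrite("pics/w28.png",np.hstack([cv2.resize(p["color"][200:350,240:440],(400,300)),cv2.resize(s["color"][210:270,320:400],(400,300))])[:,:,::-1])
cv2.imwrite("pics/w28s.png",s["color"][:,:,::-1])
t=cams.read_camera("top");cv2.imwrite("pics/t28.png",t["color"][:,:,::-1])
a=telemetry.observe();print(a["tool_pos"],a["contact_force"],a["time"])
for i in range(5):cams.read_camera("top")
a=telemetry.observe();print(a["tool_pos"],a["contact_force"],a["time"])
E
```

```text
t 34.45 need xyz mm [-1.  -1.8  0.7] turn 0.001 F [-3.4 -0.3  7.8] rot [-3.131  0.048  0.721] q [ 0.05  0.64  1.48 -0.02  1.06  0.91]
[0.58397493 0.09902606 0.086632  ] [-3.10686379 -0.15496271  8.04446101] 34.6
[0.58393658 0.09903253 0.08660764] [-3.6382913  -0.17828405  8.57210518] 34.85
```

View pics/w28.png

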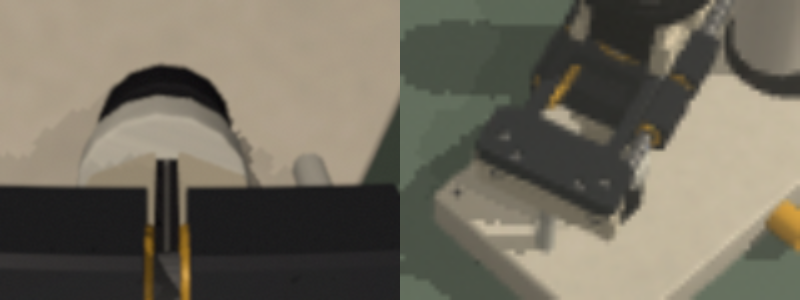

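View pics/w28s.png

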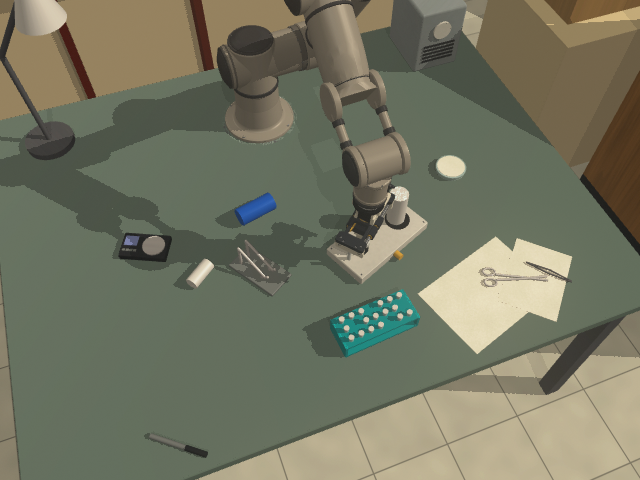

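Run:
```python
from cell import robot,telemetry
print(robot.hand_in());a=telemetry.observe();print(a["tool_pos"],a["contact_force"],a["time"])
```

```text
the job is handed in; nothing more can be done
None
the job is handed in; nothing more can be done
```

I handed the job in at about 35 s of the 53 s, with the jar over the peg and the fingers holding the plunger about halfway down. No verdict was reported.

**First attempt failed:** I gripped the jar in the cradle and tried to tip it upright by pushing it against the peg. It slipped out of a 3 N grip and landed on the bench. I picked it up again near its closed end, so it swung mouth down under its own weight.

**Jar placement:** I straightened the jar on the peg and lowered it until the force reading rose to +6 N at the expected height, then let go. The pictures taken after release and again just before hand-in show it upright, with its rim inside the dark disc.

**Plunger:** Contact came at the expected height. At the last reading the tool had gone down 9.6 mm from contact and held steady, pushing with about 8.0 to 8.6 N. The expected value halfway is about 9 N.

**Bystanders:** In the last scene picture the rack, scale and dish looked to be where they started. I judged this by eye and did not measure it.

**Remaining oddities:** The tool had drifted about 0.05 rad off vertical during the contacts. There was also a sideways force of about 3.5 N on the plunger. I left both uncorrected.

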